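Change a welding jig over from round to square tube

TASK

Change the welding jig over from round tube to square tube: lay the finished weldment from the jig in the free cradle of the cooling rack, lug upright, and swap the two nests, so that the channel nest sits flat in the jig's seat and the V-block nest sits flat in the seat of the nest stand that the channel nest came from (the bare plywood board is free for setting one down on the way). The square tube is to end up lying in the channel of the nest in the jig, lengthwise and centred. Leave the third nest on the stand and the weldment already cooling on the rack where they are.

Things in the scene. Friction and masses are not known exactly. Their poses are not given: they have to be found in the camera images.
- jig: Welding jig, fixed: grey base plate 12 mm thick, x -65 to +160, y +-75 mm. Origin: on the bench under the centre of its nest seat: flat area at z = 12 mm between four bars 6 mm high, taking a nest (90 mm along y, 56 along x) with 6 mm play on every side. An open toggle clamp (red grip), up to 130 mm high, stands from x = +90 mm on and stays as it is.
- nest_stand: Nest stand, fixed: low wooden board 225 x 136 x 8 mm with two seats like the jig's (four bars 6 mm high, 6 mm play on every side, nest length along y), seat floor at z = 8 mm. Origin: on the bench under the centre of the near seat, where the channel nest stands at the start. The far seat, with the post nest, is centred at x = +112 mm.
- rack: Cooling rack, fixed: two grey bars with two pairs of V cradles of bent steel strip (90 degree V, mouth about 42 mm, tops 40 mm high). A 32 mm tube lies in a cradle along the rack's y, its underside at z = 26.6 mm. Origin: on the bench under the middle of the free cradle; the other, already taken, is centred at x = +85 mm.
- board: Bare plywood board, 105 (x) x 145 (y) x 9 mm, fixed flat on the bench, free for setting something down on the way. Origin: centre of its underside.
- v_nest: Aluminium V-block nest, loose, 56 (x) x 90 (y) x 40 mm high, 0.3 to 0.6 kg, with a 90 degree V groove along y in its top (bottom of the V at z = 22 mm, 36 mm wide at the top). At the start in the jig's seat, with the weldment lying in it. Flat upright sides: grasp across x (56 mm). Origin: centre of its underside, z up.
- channel_nest: Aluminium channel nest, loose, 56 (x) x 90 (y) mm, 0.3 to 0.6 kg: flat block with two low cheeks along y; channel floor at z = 28 mm, 44 mm wide, cheek tops at z = 38 mm. At the start it stands in the near seat of the nest stand. Flat sides: grasp it across x (56 mm). Origin: centre of its underside, z up.
- post_nest: Third nest, loose, 56 x 90 x 24 mm with an upright round post (34 mm diameter, top at z = 50 mm) on it, in the far seat of the nest stand; it stays there. Origin: centre of its underside.
- weldment: Finished weldment in the jig, loose, steel, 0.22 to 0.45 kg: round tube, 32 mm diameter, 110 mm long along y, with an upright flat lug on top, 8 mm thick (x), 45 mm long (y), from z = 30 to z = 72 mm. Grasp it by the lug, across x. Origin: lowest line of the tube, mid length; z up through the lug. In the V-block nest it lies 28.6 mm above the nest's origin.
- cooling_weldment: An identical weldment already cooling in the far cradle of the rack (x = +85 mm); it stays there. Same origin and axes.
- square_tube: Piece of square steel tube, loose, 30 x 30 mm, 110 mm long along y, 0.17 to 0.34 kg, lying at the start in a shallow blue sheet-metal tray (105 x 150 mm, floor 2 mm, rim 12 mm high). Grasp it across x (30 mm). Origin: centre of its underside, z up.
There are look-alikes about, which are no part of the job. What is shaped like the v_nest but green or pink is not meant.

How it is judged:
By the outcome, as a careful person would: the job done as asked, in the order asked, and still so for the second after the job is handed in, with the robot touching nothing.
It also fails if it takes over 138 s, if anything falls off the work surface, if the arm or the gripper's body presses on something with over 40 N, if the wrist force passes 120 N, or if a joint passes its speed limit or range.

ROBOT

A 6-joint arm with a two-finger parallel gripper is mounted at the origin on the work surface. World frame = base frame: x ahead of the robot, y to its left, z up, the work surface at z = 0. Lengths are in m, angles in degrees, forces in N, time in s.
With the tool pointing down it reaches from about 0.3 to 0.75 m from the base axis. Payload 8.5 kg.
Tool frame: the origin (TCP) lies at the very end of the fingers, on their centre line; the grasp point (between the pads) lies 19 mm behind it; z points along the fingers, y is the line along which they close (so a half turn about z gives the same grasp; the last joint's range is limited). The gripper opens to 85 mm and grips with 20 to 120 N. Pads are 22 mm wide; open, the fingers measure 114 mm over their backs; the gripper's body (76 mm by 85 mm) begins 54 mm behind the grasp point. The pads swing forward as they close: fully open they stand 13 mm farther back than shut.
Start: joints at [52.867, 21.807, 74.336, -0, 83.858, -12.336], TCP at [0.231, 0.499, 0.231] pointing down, gripper open.
Joint ranges: [-178.18, 178.18], [-50.72, 133.34], [12.68, 142.11], [-81.47, 261.47], [9.98, 163.14], [-165.26, 165.26]. Speed limits (degrees/s): [136.94, 136.94, 180, 180, 180, 180].

INTERFACE

Orientations are given as a 3x3 rotation matrix whose columns are the frame's x, y, z axes.
In Python, from rig import env, optics, spotter gives the robot as it stands.
- The arm moves only by the shell command python3 -m crank 'ROWS' [FORCE]. ROWS is JSON, one flat list of numbers, 5 for each row, row after row: the finger opening in cm, from 0 to 8.54, then the shift along the tool's x, y, z in cm, then the turn about the tool's z in rad. A call has exactly 8 rows; each row shifts and turns the commanded pose from where the row before left it, along the tool's axes as they then stand; what a row does not reach is not made up. A row lasts 1/12 s, in which the tool goes at most 41.7 mm and 7.16 degrees, less where a joint would pass 70% of its speed; a pose out of reach is approached as far as the arm can. A call is refused whole if a number of a shift passes 4.17 or a number of a turn 0.125, either way. A call with a gripper value outside its range is refused whole. The fingers move at their own pace and stop on an object; FORCE is the grip in N (left out, the last holds). Time passes only in rows, so rows that do not move let the fingers close, or fill a call up. It gives the time, the measured TCP pose, the force, the opening and the grip force at its end, in the units of the state.
- env.observe(): the state, without advancing time (a new reading comes with each control period).
- optics.get_image(name): name is "scene" or "top"; returns a dict with "color" (400x640x3 uint8, red, green, blue), "intrinsics" (3x3 intrinsics, pixels), "pose" (4x4, takes a point from camera to world coordinates). Camera axes: x right, y up, looking along -z (the intrinsics and any distortion apply to the point x, -y, -z); pixel columns grow to the right and rows downward; lengths in m; the calibration is good to about 2 mm. A picture is of the moment at which its call begins. There is no depth.
- env.close_job(): hands the job in; it is judged then, once.
Trained networks look in a picture, given as the dict that the camera call returned (one of the last four; its "shot" number tells which), for a name from the list of things; names that differ only in an ending like _2 or _b are one class to them, and where a whole thing is asked for, a point or a joint stands for the part that bears it (a point fixed in the world has none). Each returns a list of dicts, best first, with "score" (0 to 1); they miss things now and then, are a little off and sometimes report something else, mostly with a low value. They report only what shows in the picture. A call takes as long as a camera call. They do not tell look-alikes from the thing itself.
- spotter.look_for(picture, query): "at" ([column, row] as shares, 0 to 1, of the picture: columns of its width, rows of its height, amid what is visible of it).
The state is a dict: "time_s": time; "q": joint angles; "qvel": joint speeds; "joint_efforts": joint torques, N m; "position": TCP position; "tool_rot": TCP orientation; "ft_force": force on the tool from outside, world axes, zero at the start; "wrist_torque": the same for the moment, N m; "grip_width": finger opening in m; "gripper_force": force on a finger pad.
Only numpy, scipy, OpenCV 4.12 (cv2) and the standard library are available. Lean on these libraries where they do the work, as an engineer would, in place of code of your own. Each camera call takes 0.05 s, during which the arm holds its last target. There are 200 camera calls.

## Working session

There is one attempt and no reset: what is moved stays moved. The work goes in short steps, Python scripts to look and compute and a shell command to move; the robot and the scene stay as the last step left them, time stands still between calls to the robot, and variables do not carry over. Pictures are saved under pics/ and viewed, at most 22 in all, crops included, and the job is handed in when it is done.

```bash
ls; mkdir -p pics; python3 - <<'E'
from rig import env, optics, spotter
import cv2, numpy as np
s=env.observe(); print(s['time_s'],s['position'],np.round(s['tool_rot'],3).tolist(),s['grip_width'])
for n in("scene","top"):
    p=optics.get_image(n); cv2.imwrite(f"pics/{n}0.png",p["color"][:,:,::-1])
    print(n,np.round(p["intrinsics"],1).tolist(),np.round(p["pose"],3).tolist(),[k for k in p if k not in("color",)])
    for q in "jig nest_stand rack board v_nest channel_nest post_nest weldment square_tube".split():
        print(q,[(round(d["at"][0]*640),round(d["at"][1]*400),round(d["score"],2)) for d in spotter.look_for(p,q)][:5])
E
```

```text
pics
0.0 [0.23051007 0.49904659 0.23070837] [[-0.908, 0.419, -0.001], [0.419, 0.908, -0.001], [0.0, -0.001, -1.0]] 0.0851749156995679
scene [[406.9, 0.0, 322.9], [0.0, 406.9, 206.1], [0.0, 0.0, 1.0]] [[0.565, -0.479, 0.672, 1.198], [0.825, 0.305, -0.476, -0.549], [0.023, 0.823, 0.568, 0.648], [0.0, 0.0, 0.0, 1.0]] ['intrinsics', 'pose', 'shot']
jig [(283, 322, 0.79)]
nest_stand [(461, 220, 0.6)]
rack [(381, 263, 0.78)]
board [(370, 186, 0.87), (268, 271, 0.71)]
v_nest [(238, 193, 0.89), (270, 290, 0.71), (180, 306, 0.69), (268, 228, 0.36)]
channel_nest [(447, 196, 0.86)]
post_nest [(481, 219, 0.84), (460, 219, 0.27)]
weldment [(267, 269, 0.68), (479, 218, 0.63), (386, 249, 0.39)]
square_tube [(269, 225, 0.59)]
top [[370.8, 0.0, 324.6], [0.0, 370.8, 203.3], [0.0, 0.0, 1.0]] [[-0.002, 0.991, -0.137, 0.378], [-1.0, -0.006, -0.027, -0.09], [-0.027, 0.137, 0.99, 0.915], [0.0, 0.0, 0.0, 1.0]] ['intrinsics', 'pose', 'shot']
jig [(413, 117, 0.77)]
nest_stand [(189, 140, 0.88)]
rack [(306, 145, 0.72)]
board [(233, 235, 0.61)]
v_nest [(489, 172, 0.96), (377, 295, 0.64), (417, 154, 0.61)]
channel_nest [(186, 161, 0.88), (419, 144, 0.65)]
post_nest [(183, 119, 0.74)]
weldment [(420, 146, 0.71)]
square_tube [(372, 224, 0.74)]
```

```bash
python3 - <<'E'
import cv2
a=cv2.imread("pics/top0.png")
cv2.imwrite("pics/topcrop.png",cv2.resize(a[50:350,120:520],(800,600),interpolation=cv2.INTER_CUBIC))
E
```

```text
(no output)
```

View pics/topcrop.png

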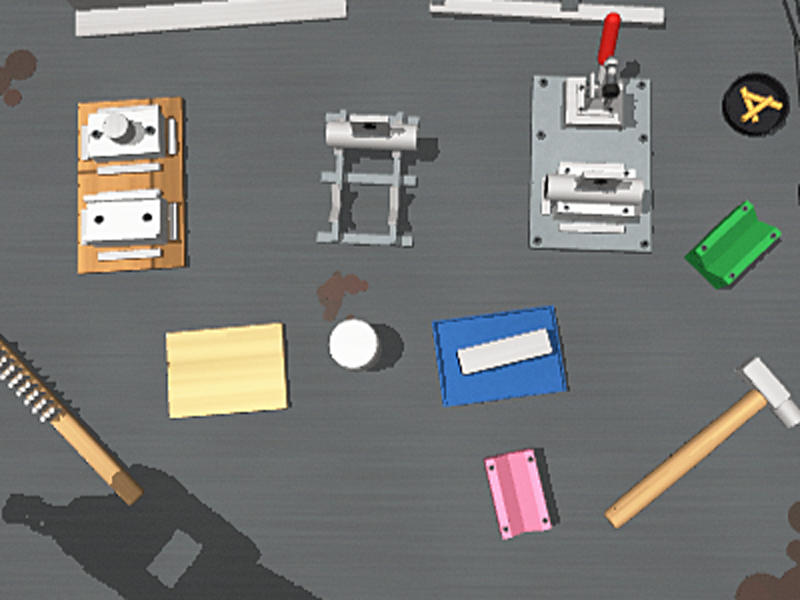

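View pics/scene0.png

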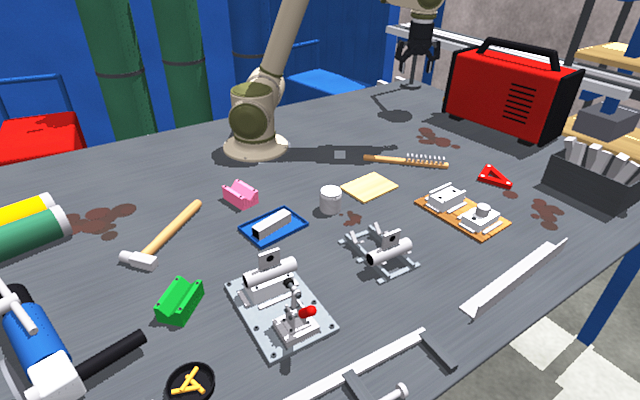

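The top view (crop ×2, offset 120,50) shows: jig with V-nest and weldment at about (417,145), and the stand with the near channel nest at (182,160) and post nest at (180,116). The rack's free cradle is at (303,155) and the taken one at (306,116). The plywood board is at (233,235), and the tray with the square tube at (372,226). Look-alikes: green V-block (488,172), pink V-block (379,297), white mug (297,221). The V-nest I want is the bare aluminium one under the weldment. Next I'll fit known outlines to the edges in both views.

```bash
cat > h.py <<'E'
from rig import env, optics, spotter
import cv2, numpy as np
from scipy.optimize import minimize
def proj(P,c):
    T=c["pose"]; K=c["intrinsics"]; q=(np.asarray(P)-T[:3,3])@T[:3,:3]
    return np.stack([K[0][0]*q[:,0]/-q[:,2]+K[0][2], K[1][1]*-q[:,1]/-q[:,2]+K[1][2]],1)
def back(u,v,z,c):
    T=c["pose"];K=c["intrinsics"]
    d=T[:3,:3]@np.array([(u-K[0][2])/K[0][0],-(v-K[1][2])/K[1][1],-1]); o=T[:3,3]
    return o+d*(z-o[2])/d[2]
def rect(x0,x1,y0,y1,z): # edges
    return [((x0,y0,z),(x1,y0,z)),((x1,y0,z),(x1,y1,z)),((x1,y1,z),(x0,y1,z)),((x0,y1,z),(x0,y0,z))]
def tube(z,L=.055,r=.016): return [((-r,-L,z),(-r,L,z)),((r,-L,z),(r,L,z))]
M={"jig":rect(-.065,.160,-.075,.075,.012),
"nest_stand":rect(-.0565,.1685,-.068,.068,.008),
"board":rect(-.0525,.0525,-.0725,.0725,.009),
"tray":rect(-.0525,.0525,-.075,.075,.012),
"channel_nest":rect(-.028,.028,-.045,.045,.038),
"v_nest":rect(-.028,.028,-.045,.045,.040),
"weldment":rect(-.004,.004,-.0225,.0225,.072)+rect(-.0155,.0155,-.055,.055,.016),
"square_tube":rect(-.015,.015,-.055,.055,.030)}
def pts(lines,n=40): return np.concatenate([np.linspace(a,b,n) for a,b in lines])
def world(P,p,z=0):
    c,s=np.cos(p[2]),np.sin(p[2]); return np.c_[P[:,0]*c-P[:,1]*s+p[0],P[:,0]*s+P[:,1]*c+p[1],P[:,2]+z]
def dts(cams):
    out=[]
    for c in cams:
        g=cv2.resize(c["color"],None,fx=3,fy=3,interpolation=cv2.INTER_CUBIC); e=np.zeros(g.shape[:2],bool)
        for k in range(3): e|=cv2.Canny(cv2.GaussianBlur(np.ascontiguousarray(g[:,:,k]),(5,5),1.2),30,80)>0
        out.append(cv2.distanceTransform((~e).astype(np.uint8),cv2.DIST_L2,5)/3)
    return out
def fit(name,p0,z,cams,ds):
    P=pts(M[name])
    def f(p):
        t=0; W=world(P,p,z)
        for c,d in zip(cams,ds):
            uv=proj(W,c)*3+1; t+=np.minimum(cv2.remap(d.astype(np.float32),uv[:,:1].astype(np.float32),uv[:,1:].astype(np.float32),1),3).mean()
        return t
    best=None
    for dx in(-.012,-.006,0,.006,.012):
     for dy in(-.012,-.006,0,.006,.012):
      for a in(-.09,0,.09):
        p=np.array(p0)+[dx,dy,a]; v=f(p)
        if best is None or v<best[0]: best=(v,p)
    r=minimize(f,best[1],method="Nelder-Mead",options=dict(initial_simplex=best[1]+np.array([[0,0,0],[.004,0,0],[0,.004,0],[0,0,.05]])))
    return r.x,r.fun
def shots(): return [optics.get_image(n) for n in("top","scene")]
def draw(c,items,fn,box,k):
    im=cv2.resize(np.ascontiguousarray(c["color"][:,:,::-1]),None,fx=k,fy=k,interpolation=cv2.INTER_CUBIC)
    for name,p,z in items:
        for a,b in M[name]:
            q=proj(world(np.array([a,b]),p,z),c)*k+(k-1)/2; cv2.line(im,tuple(int(v) for v in q[0].round()),tuple(int(v) for v in q[1].round()),(0,0,255),1)
    x0,y0,x1,y1=[int(v*k) for v in box]; cv2.imwrite(fn,im[y0:y1,x0:x1])
E
python3 - <<'E'
from h import *
import pickle
cams=shots(); pickle.dump(cams,open("c0.pkl","wb"))
ini={"jig":(414,148,.012,.04,0,-.0475),"nest_stand":(186,142,.008,0.02,0,-.056),"board":(233,235,.009,.05,0,0),"tray":(370,228,.012,.12,0,0),
"channel_nest":(182,160,.038,.05,.008,0),"square_tube":(372,226,.03,.12,.002,0),"v_nest":(418,146,.052,.05,.012,0),"weldment":(418,144,.057,.05,.0406,0)}
items=[];res={}
for mode in("top","both"):
  cs=cams[:1] if mode=="top" else cams
  ds=dts(cs)
  for n,(u,v,zh,a,z,ox) in ini.items():
    b=back(u,v,zh,cams[0]); p0=[b[0]+ox*np.cos(a),b[1]+ox*np.sin(a),a]
    p,f=fit(n,p0,z,cs,ds); print(mode,n,p.round(4),round(f,2)); 
    if mode=="both": items.append((n,p,z))
pickle.dump(items,open("items.pkl","wb"))
draw(cams[0],items,"pics/fit_top.png",(150,85,350,235) and (150,90,460,270),2.5)
draw(cams[1],items,"pics/fit_sc.png",(220,160,520,370),2.6)
s=env.observe(); print("tcp px",proj([s["position"]],cams[0]),proj([s["position"]],cams[1]))
E
```

```text
top jig [ 0.6115 -0.2898 -0.0523] 1.29
top nest_stand [0.6095 0.2884 0.0395] 0.25
top board [0.4271 0.1613 0.0834] 0.11
top tray [ 0.4432 -0.1729  0.1261] 0.12
top channel_nest [0.6035 0.2713 0.0456] 0.44
top square_tube [ 0.447  -0.178   0.2407] 0.14
top v_nest [ 0.6284 -0.2791  0.1062] 0.68
top weldment [ 0.6366 -0.2846 -0.0957] 0.39
both jig [ 0.5894 -0.2871 -0.0371] 2.64
both nest_stand [0.61   0.2891 0.0584] 0.56
both board [0.4272 0.1615 0.0845] 0.26
both tray [ 0.4439 -0.1714  0.1289] 0.27
both channel_nest [0.6143 0.2758 0.0777] 1.22
both square_tube [ 0.447  -0.177   0.2422] 0.4
both v_nest [ 0.6305 -0.281   0.1506] 1.79
both weldment [ 0.6369 -0.2816 -0.0839] 1.05
tcp px [[ 10.39544067 337.54931482]] [[413.59504988  76.47653161]]
```

View pics/fit_top.png

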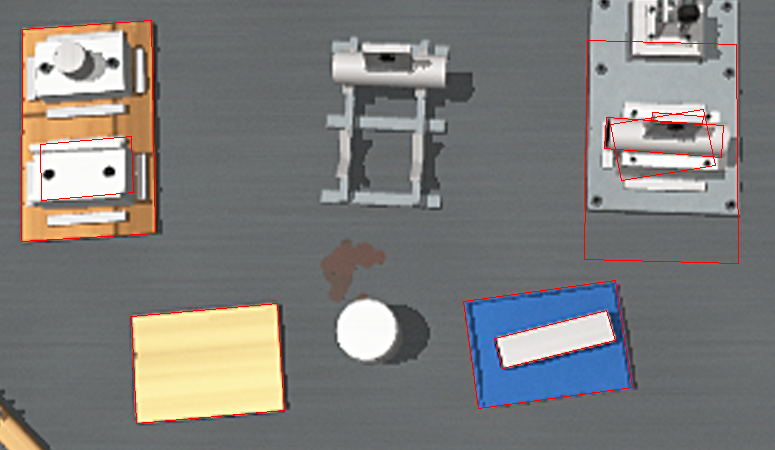

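View pics/fit_sc.png

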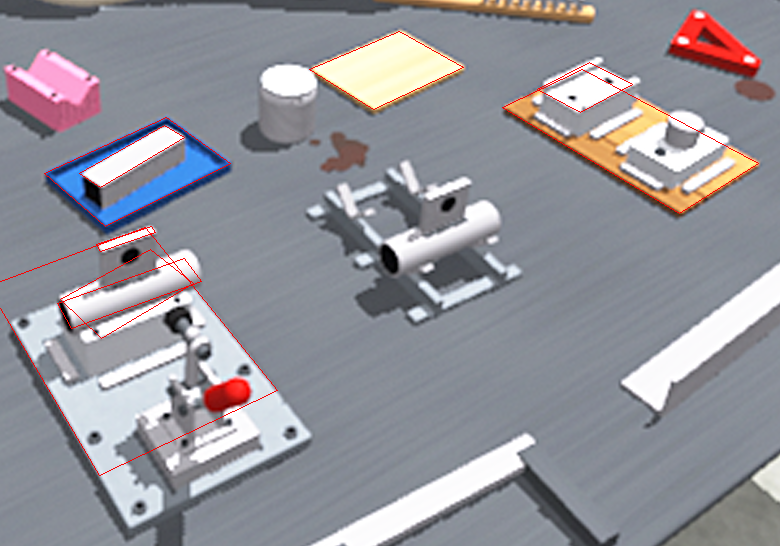

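Outlines of stand, board, tray and square tube sit well in both views. The jig, weldment and nest guesses were off, so I'll refit those, constrained by the seat's play, and take the rack from the cooling weldment.

```bash
cat >> h.py <<'E'
M["channel_nest"]+= [((x,-.045,.038),(x,.045,.038)) for x in(-.022,.022)]+[((-.028,y,.006),(-.028,y,.038)) for y in(-.045,.045)]
M["v_nest"]+= [((-.028,y,.006),(-.028,y,.040)) for y in(-.045,.045)]
M["cooling"]=M["weldment"]
# rack: ends of the free cradle strips' tops
M["rack"]=[((x,-.05,.040),(x,.05,.040)) for x in(-.021,.021)]
def lfit(name,p0,z,cams,ds,r=.007,ra=.12):
    from scipy.optimize import differential_evolution as de
    P=pts(M[name])
    def f(p):
        t=0; W=world(P,p,z)
        for c,d in zip(cams,ds):
            uv=(proj(W,c)*3+1).astype(np.float32); t+=np.minimum(cv2.remap(d.astype(np.float32),uv[:,:1],uv[:,1:],1),2).mean()
        return t
    q=de(f,[(p0[0]-r,p0[0]+r),(p0[1]-r,p0[1]+r),(p0[2]-ra,p0[2]+ra)],seed=1,maxiter=60); return q.x,q.fun
E
python3 - <<'E'
from h import *
import pickle
cams=pickle.load(open("c0.pkl","rb")); dd=dts(cams)
b=back(415,133,.012,cams[0])
items=[]
def go(n,p0,z,r,ra):
    for m,cs,ds in(("top",cams[:1],dd[:1]),("scene",cams[1:],dd[1:]),("both",cams,dd)):
        p,f=lfit(n,p0,z,cs,ds,r,ra); print(n,m,p.round(4),round(f,2))
    items.append((n,p,z)); return p
j=go("jig",[b[0]-.0475,b[1],-.03],0,.015,.08)
s=go("nest_stand",[.61,.289,.05],0,.008,.05)
go("channel_nest",s,.008,.007,.1)
v=go("v_nest",j,.012,.007,.1)
go("weldment",v,.0406,.012,.1)
b=back(306,118,.05,cams[0]); k=go("cooling",[b[0],b[1],-.06],.0266,.015,.08)
r=[k[0]-.085*np.cos(k[2]),k[1]-.085*np.sin(k[2]),k[2]]; items.append(("rack",r,0)); print("rack",r)
pickle.dump(items,open("items2.pkl","wb"))
draw(cams[0],items,"pics/fa.png",(150,85,456,185),2.6)
draw(cams[1],items,"pics/fb.png",(220,170,520,380),2.6)
a=cv2.imread("pics/fa.png")[:,:780]; c=cv2.imread("pics/fb.png")[:340,:780]; cv2.imwrite("pics/fab.png",np.vstack([a[:260],c]))
E
```

```text
jig top [ 0.636  -0.2913 -0.0485] 0.31
jig scene [ 0.6394 -0.2886 -0.0432] 0.35
jig both [ 0.6392 -0.2885 -0.0448] 0.68
nest_stand top [0.6098 0.2889 0.0596] 0.13
nest_stand scene [0.6108 0.2917 0.0527] 0.28
nest_stand both [0.61   0.289  0.0585] 0.54
channel_nest top [0.6061 0.2933 0.0282] 0.6
channel_nest scene [0.6159 0.2821 0.1334] 0.68
channel_nest both [0.6129 0.289  0.0454] 1.47
v_nest top [ 0.6359 -0.2887 -0.081 ] 0.67
v_nest scene [ 0.6377 -0.2867 -0.0534] 0.72
v_nest both [ 0.6366 -0.2875 -0.0566] 1.45
weldment top [ 0.6366 -0.2847 -0.1047] 0.39
weldment scene [ 0.6373 -0.2812 -0.0611] 0.5
weldment both [ 0.6368 -0.2816 -0.0862] 0.96
cooling top [ 0.7116 -0.0195 -0.0482] 0.31
cooling scene [ 0.7185 -0.0285 -0.1199] 0.59
cooling both [ 0.7116 -0.0192 -0.047 ] 1.0
rack [np.float64(0.6266720039681639), np.float64(-0.015190156454947834), np.float64(-0.04698420764993822)]
```

View pics/fab.png

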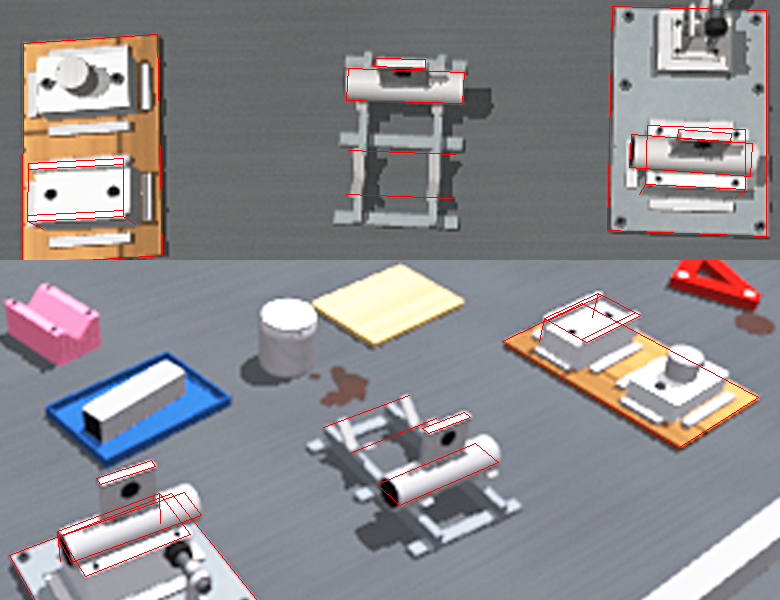

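The refit is good. Jig origin is about (0.637,-0.289), yaw -0.05. Stand is (0.610,0.289), yaw 0.058. Rack free cradle is about (0.627,-0.015), yaw -0.047. Red outlines match in both views. The channel nest sits a few mm toward -y of its outline. First I turn the tool so y points along the jig's x, then go above the weldment's lug.

```bash
cat > go.py <<'E'
import sys; from h import *
# usage: go.py x y z yaw(rad of tool y)
s=env.observe(); R=np.array(s["tool_rot"]); p=np.array(s["position"])
t=np.array([float(v) for v in sys.argv[1:4]]); yaw=np.arctan2(R[1,1],R[0,1])
d=(float(sys.argv[4])-yaw+np.pi/2)%np.pi-np.pi/2
print("t",round(s["time_s"],2),"pos",p.round(4),"yaw",round(yaw,3),"F",np.round(s["ft_force"],1),"grip",round(s["grip_width"],4),round(float(np.max(s["gripper_force"])),1))
print("shift now cm",(R.T@(t-p)*100).round(2),"turn",round(-d,3))
a=yaw+d; R2=np.array([[np.sin(a),np.cos(a),0],[-np.cos(a),np.sin(a),0],[0,0,-1]]) ; R2[:,0]=np.cross(R2[:,1],R2[:,2])
print("shift after turn cm",(R2.T@(t-p)*100).round(2))
E
python3 -m crank '[4,0,0,0,0.125, 4,0,0,0,0.125, 4,0,0,0,0.125, 4,0,0,0,0.125, 4,0,0,0,0.125, 4,0,0,0,0.125, 4,0,0,0,0.125, 4,0,0,0,0.125]' 80
python3 -m crank '[4,0,0,0,0.125, 4,0,0,0,0.069, 4,0,0,0,0, 4,-2,1,0,0, 4,-3,1.5,0,0, 4,-3,1.5,0,0, 4,-3,1.5,0,0, 4,-3,1.5,0,0]'
python3 go.py 0.637 -0.284 0.20 -0.058
```

```text
time_s: 1.77
position: [0.2307, 0.4993, 0.2313]
tool_rot: [[-0.131, 0.991, -0.0], [0.991, 0.131, -0.0], [-0.0, -0.0, -1.0]]
ft_force: [-0.2, 0.1, 1.0]
grip_width: 0.0403
gripper_force: 0.0
time_s: 2.43
position: [0.2929, 0.3542, 0.2314]
tool_rot: [[0.053, 0.999, 0.0], [0.999, -0.053, 0.0], [0.0, 0.0, -1.0]]
ft_force: [-0.2, 0.6, -0.1]
grip_width: 0.0402
gripper_force: 0.0
t 2.43 pos [0.2929 0.3542 0.2314] yaw -0.053 F [-0.2  0.6 -0.1] grip 0.0402 0.0
shift now cm [-61.92  37.71   3.14] turn 0.005
shift after turn cm [-61.72  38.05   3.14]
```

```bash
python3 -m crank '[3,-3.1,1.89,0.1,0, 3,-3.1,1.89,0.1,0, 3,-3.1,1.89,0.1,0, 3,-3.1,1.89,0.1,0, 3,-3.1,1.89,0.1,0, 3,-3.1,1.89,0.1,0, 3,-3.1,1.89,0.1,0, 3,-3.1,1.89,0.1,0]' >/dev/null
python3 -m crank '[3,-3.1,1.89,0.1,0, 3,-3.1,1.89,0.1,0, 3,-3.1,1.89,0.1,0, 3,-3.1,1.89,0.1,0, 3,-3.1,1.89,0.1,0, 3,-3.1,1.89,0.1,0, 3,-3.1,1.89,0.1,0, 3,-3.1,1.89,0.1,0]' >/dev/null
python3 -m crank '[3,-3.1,1.89,0.3,0, 3,-3.1,1.89,0.3,0, 3,-3.1,1.89,0.3,0, 3,-1.5,0.9,0.2,0, 3,-1,0.6,0.2,0, 3,-0.5,0.3,0.2,0, 3,0,0,0,0, 3,0,0,0,0]' >/dev/null
python3 - <<'E'
from h import *
import pickle
c=shots(); pickle.dump(c,open("c1.pkl","wb"))
a=[cv2.resize(np.ascontiguousarray(c[0]["color"][70:190,360:480,::-1]),(400,400)),cv2.resize(np.ascontiguousarray(c[1]["color"][210:330,210:330,::-1]),(400,400))]
cv2.imwrite("pics/close1.png",np.hstack(a))
E
python3 go.py 0.637 -0.284 0.081 -0.058
```

```text
t 4.53 pos [ 0.6345 -0.2826  0.2009] yaw -0.055 F [ 0.9 -0.4 -0.5] grip 0.0303 0.0
shift now cm [-0.12  0.25 11.99] turn 0.003
shift after turn cm [-0.12  0.26 11.99]
```

View pics/close1.png

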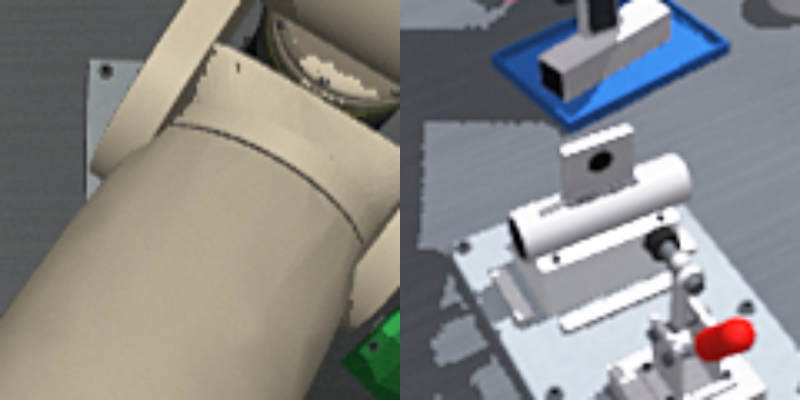

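The scene view shows the fingers straight above the lug (hole at about (270,258)) with a bare aluminium nest below. The arm hides the top view. I'll go down and grip.

```bash
python3 -m crank '[3,0,0.25,1.8,0, 3,0,0,2,0, 3,0,0,2,0, 3,0,0,2,0, 3,0,0,1.8,0, 3,0,0,1.4,0, 3,0,0,1,0, 3,0,0,0,0]'
python3 -m crank '[0,0,0,0,0, 0,0,0,0,0, 0,0,0,0,0, 0,0,0,0,0, 0,0,0,0,0, 0,0,0,0,0, 0,0,0,0,0, 0,0,0,0,0]' 80
```

```text
time_s: 5.2
position: [0.6363, -0.2826, 0.0786]
tool_rot: [[0.055, 0.998, -0.003], [0.998, -0.055, 0.002], [0.002, -0.003, -1.0]]
ft_force: [-0.2, -0.5, -0.1]
grip_width: 0.0302
gripper_force: 0.0
time_s: 5.87
position: [0.6377, -0.2838, 0.0819]
tool_rot: [[0.056, 0.998, 0.002], [0.998, -0.056, -0.001], [-0.001, 0.002, -1.0]]
ft_force: [0.3, 1.6, 6.5]
grip_width: 0.007
gripper_force: 79.0
```

```bash
python3 -m crank '[0,0,0,-0.6,0, 0,0,0,-1,0, 0,0,0,-1.4,0, 0,0,0,-1.8,0, 0,0,0,-1.8,0, 0,0,0,-1.8,0, 0,0,0,-1.6,0, 0,0,0,0,0]'
python3 go.py 0.627 -0.017 0.12 -0.047
```

```text
time_s: 6.53
position: [0.6379, -0.2844, 0.1846]
tool_rot: [[0.056, 0.998, 0.005], [0.998, -0.056, -0.004], [-0.003, 0.005, -1.0]]
ft_force: [0.6, 0.4, -0.8]
grip_width: 0.0062
gripper_force: 78.2
t 6.53 pos [ 0.6379 -0.2844  0.1846] yaw -0.056 F [ 0.6  0.4 -0.8] grip 0.0062 78.2
shift now cm [26.66 -2.62  6.35] turn -0.009
shift after turn cm [26.66 -2.35  6.46]
```

```bash
python3 -m crank '[0,0,0,0,0, 0,0,0,0,0, 0,0,0,0,0, 0,0,0,0,0, 0,0,0,0,0, 0,0,0,0,0, 0,0,0,0,0, 0,0,0,0,0]'
python3 - <<'E'
from h import *
c=optics.get_image("scene")
cv2.imwrite("pics/lift1.png",cv2.resize(np.ascontiguousarray(c["color"][160:340,190:400,::-1]),None,fx=3,fy=3))
E
```

```text
time_s: 7.2
position: [0.6371, -0.2837, 0.1802]
tool_rot: [[0.056, 0.998, -0.0], [0.998, -0.056, 0.0], [0.0, -0.0, -1.0]]
ft_force: [-0.9, -0.4, -2.7]
grip_width: 0.0067
gripper_force: 78.2
```

View pics/lift1.png

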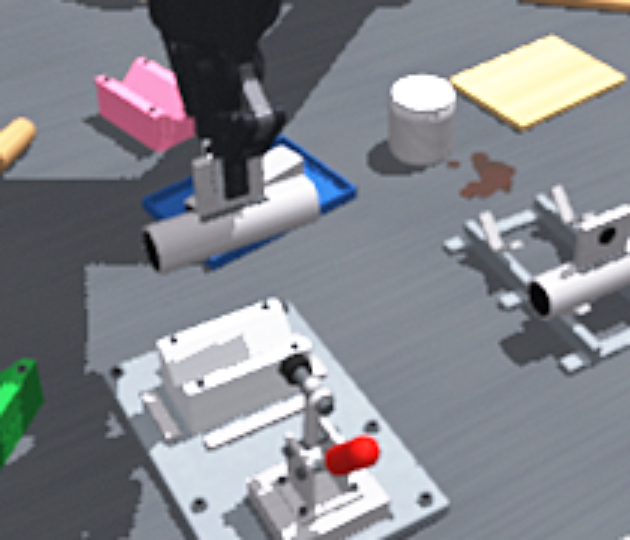

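The weldment hangs level from the lug (crop (237,190)), and the V-nest stayed put in the jig. Moving on to the rack.

```bash
python3 -m crank '[0,1.5,-0.15,0,-0.009, 0,3,-0.3,0,0, 0,3.5,-0.3,0,0, 0,3.5,-0.3,0,0, 0,3.5,-0.3,0,0, 0,3.5,-0.3,0,0, 0,3.2,-0.3,0,0, 0,2.5,-0.2,0,0]' >/dev/null
python3 -m crank '[0,1.6,-0.15,1,0, 0,0.9,-0.1,2,0, 0,0,0,2,0, 0,0,0,1,0, 0,0,0,0,0, 0,0,0,0,0, 0,0,0,0,0, 0,0,0,0,0]'
python3 go.py 0.627 -0.016 0.068 -0.047
python3 - <<'E'
from h import *
c=optics.get_image("scene")
cv2.imwrite("pics/rack1.png",cv2.resize(np.ascontiguousarray(c["color"][170:320,290:450,::-1]),None,fx=4,fy=4))
E
```

```text
time_s: 8.58
position: [0.6264, -0.0163, 0.1216]
tool_rot: [[0.047, 0.999, 0.002], [0.999, -0.047, -0.0], [-0.0, 0.002, -1.0]]
ft_force: [0.2, -0.0, -1.9]
grip_width: 0.0066
gripper_force: 78.0
t 8.58 pos [ 0.6264 -0.0163  0.1216] yaw -0.048 F [ 0.2 -0.  -1.9] grip 0.0066 78.0
shift now cm [0.03 0.05 5.36] turn -0.001
shift after turn cm [0.03 0.06 5.36]
```

View pics/rack1.png

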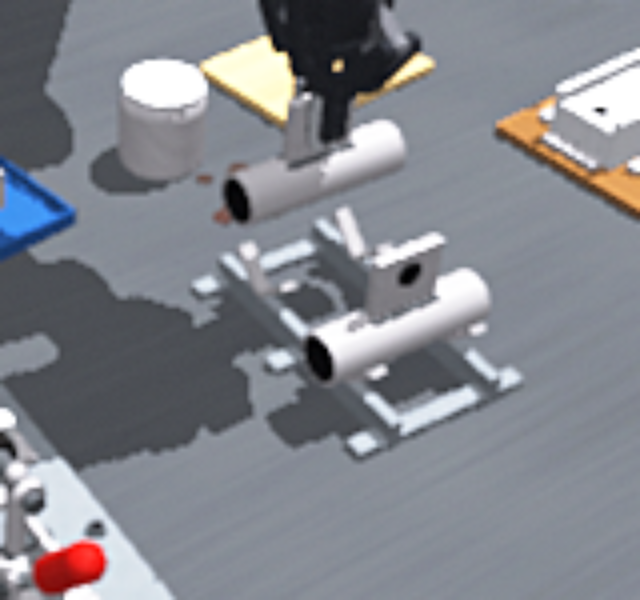

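The tube hangs over the free cradle, parallel to the cooling one, with tube mid at about (314,171) and finger at (335,115). So it is about 5 mm toward -y in the grip. I'll shift by that and lower.

```bash
python3 -m crank '[0,0.5,0.05,0.8,0, 0,0,0,1,0, 0,0,0,1,0, 0,0,0,0.9,0, 0,0,0,0.6,0, 0,0,0,0.4,0, 0,0,0,0.3,0, 0,0,0,0.2,0]'
python3 -m crank '[0,0,0,0,0, 0,0,0,0,0, 0,0,0,0,0, 0,0,0,0,0, 0,0,0,0,0, 0,0,0,0,0, 0,0,0,0,0, 0,0,0,0,0]'
```

```text
time_s: 9.3
position: [0.6269, -0.011, 0.0683]
tool_rot: [[0.047, 0.999, 0.001], [0.999, -0.047, -0.0], [-0.0, 0.001, -1.0]]
ft_force: [0.6, -1.3, 2.9]
grip_width: 0.0068
gripper_force: 78.7
time_s: 9.97
position: [0.6268, -0.011, 0.0686]
tool_rot: [[0.047, 0.999, 0.001], [0.999, -0.047, -0.0], [-0.0, 0.001, -1.0]]
ft_force: [2.4, -0.6, -0.1]
grip_width: 0.0063
gripper_force: 78.5
```

```bash
python3 -m crank '[1,0,0,0,0, 2,0,0,0,0, 3,0,0,0,0, 3,0,0,0,0, 3,0,0,0,0, 3,0,0,-0.5,0, 3,0,0,-1,0, 3,0,0,-2,0]'
python3 -m crank '[4,0,0,-3,0, 5,0,0,-3,0, 7,0,0,-2,0, 8,-2,0,-1,0, 8,-3,0,0,0, 8,-3,0,0,0, 8,-3,0,0,0, 8,-3,0,0,0]'
python3 go.py 0.637 -0.2875 0.15 -0.05
python3 - <<'E'
from h import *
import pickle
c=shots(); pickle.dump(c,open("c2.pkl","wb")); d=dts(c)
print("weld",[np.round(lfit("weldment",[.627,-.015,-.047],.0266,[c[i]],[d[i]],.012,.1)[0],4) for i in(0,1)])
print("vnest",[np.round(lfit("v_nest",[.637,-.2885,-.047],.012,[c[i]],[d[i]],.009,.06)[0],4) for i in(1,)])
a=[cv2.resize(np.ascontiguousarray(c[0]["color"][90:190,260:360,::-1]),(400,400)),cv2.resize(np.ascontiguousarray(c[1]["color"][200:300,310:410,::-1]),(400,400))]
cv2.imwrite("pics/rack2.png",np.hstack(a))
E
```

```text
time_s: 10.63
position: [0.6256, -0.0108, 0.1026]
tool_rot: [[0.047, 0.999, -0.004], [0.999, -0.047, 0.001], [0.001, -0.004, -1.0]]
ft_force: [0.7, 0.3, -0.8]
grip_width: 0.03
gripper_force: 0.0
time_s: 11.3
position: [0.6197, -0.152, 0.1946]
tool_rot: [[0.047, 0.999, 0.001], [0.999, -0.047, -0.001], [-0.0, 0.001, -1.0]]
ft_force: [-0.5, -0.9, 0.2]
grip_width: 0.0796
gripper_force: 0.0
t 11.3 pos [ 0.6197 -0.152   0.1946] yaw -0.047 F [-0.5 -0.9  0.2] grip 0.0796 0.0
shift now cm [-13.45   2.35   4.47] turn 0.003
shift after turn cm [-13.45   2.4    4.46]
weld [array([ 0.634 , -0.0076,  0.0518]), array([ 0.6267, -0.0158, -0.1181])]
vnest [array([ 0.6362, -0.2884, -0.0617])]
```

View pics/rack2.png

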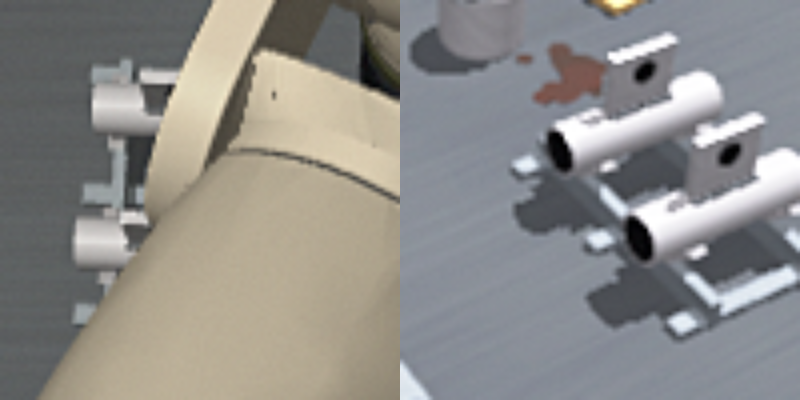

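The weldment lies in the free cradle with its lug upright (scene crop (640,75)). Now the V-nest, grasped across x just above the seat bars.

```bash
python3 -m crank '[8.4,-3,0.5,0,0.005, 8.4,-3,0.5,0,0, 8.4,-3,0.5,0,0, 8.4,-2.4,0.4,0.3,0, 8.4,-1.4,0.3,1,0, 8.4,-0.7,0.15,1.5,0, 8.4,0,0,1.7,0, 8.4,0,0,0,0]' >/dev/null
python3 -m crank '[8.4,0,0,0,0, 8.4,0,0,0,0, 8.4,0,0,0,0, 8.4,0,0,0,0, 8.4,0,0,0,0, 8.4,0,0,0,0, 8.4,0,0,0,0, 8.4,0,0,0,0]'
python3 go.py 0.6365 -0.288 0.022 -0.053
python3 - <<'E'
from h import *
c=optics.get_image("scene")
cv2.imwrite("pics/jig2.png",cv2.resize(np.ascontiguousarray(c["color"][220:340,200:330,::-1]),None,fx=4,fy=4))
E
```

```text
time_s: 12.73
position: [0.6365, -0.2868, 0.1484]
tool_rot: [[0.052, 0.999, 0.0], [0.999, -0.052, -0.0], [-0.0, 0.0, -1.0]]
ft_force: [-0.1, -1.3, 0.6]
grip_width: 0.0842
gripper_force: 0.0
t 12.73 pos [ 0.6365 -0.2868  0.1484] yaw -0.052 F [-0.1 -1.3  0.6] grip 0.0842 0.0
shift now cm [-0.12 -0.   12.64] turn 0.001
shift after turn cm [-0.12  0.   12.64]
```

View pics/jig2.png

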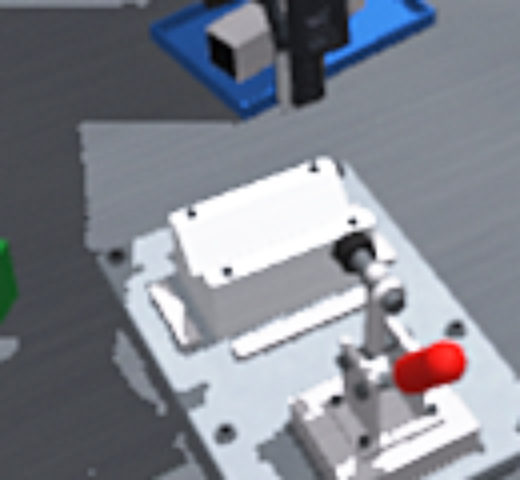

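The nest's four holes are in scene crop at (192,212), (316,167), (227,271), (353,221). I'll use their mean as the nest centre.

```bash
python3 -m crank '[8.4,-0.1,0,1,0, 8.4,0,0,1.5,0, 8.4,0,0,1.5,0, 8.4,0,0,1.5,0, 8.4,0,0,1,0, 8.4,0,0,0,0, 8.4,0,0,0,0, 8.4,0,0,0,0]'
python3 - <<'E'
from h import *
import pickle
c=pickle.load(open("c2.pkl","rb"))[1]
q=np.array([back(200+(u-1.5)/4,220+(v-1.5)/4,.052,c) for u,v in((192,212),(316,167),(227,271),(353,221))]); print(q.mean(0),(q[1]-q[0]),(q[3]-q[2]))
E
```

```text
time_s: 13.45
position: [0.6369, -0.288, 0.0842]
tool_rot: [[0.052, 0.999, 0.001], [0.999, -0.052, -0.001], [-0.001, 0.001, -1.0]]
ft_force: [0.0, 0.8, 0.3]
grip_width: 0.084
gripper_force: 0.0
[ 0.63544789 -0.28525354  0.052     ] [0.00489355 0.07052608 0.        ] [0.00373985 0.0701884  0.        ]
```

```bash
python3 -m crank '[8.4,0.2,-0.1,1.2,0.007, 8.4,0,0,1.3,0, 8.4,0,0,1.2,0, 8.4,0,0,1,0, 8.4,0,0,0.8,0, 8.4,0,0,0.5,0, 8.4,0,0,0.2,0, 8.4,0,0,0,0]'
python3 -m crank '[4,0,0,0,0, 4,0,0,0,0, 4,0,0,0,0, 4,0,0,0,0, 4,0,0,0,0, 4,0,0,0,0, 4,0,0,0,0, 4,0,0,0,0]' 90
```

```text
time_s: 14.12
position: [0.6356, -0.2857, 0.0211]
tool_rot: [[0.059, 0.998, -0.0], [0.998, -0.059, 0.0], [0.0, -0.0, -1.0]]
ft_force: [-0.3, -0.7, 0.8]
grip_width: 0.084
gripper_force: 0.0
time_s: 14.78
position: [0.6363, -0.286, 0.0227]
tool_rot: [[0.059, 0.998, 0.002], [0.998, -0.059, -0.001], [-0.001, 0.002, -1.0]]
ft_force: [0.0, -0.0, 4.6]
grip_width: 0.0543
gripper_force: 97.9
```

```bash
python3 -m crank '[4,0,0,-0.6,0, 4,0,0,-1.2,0, 4,0,0,-2,0, 4,0,0,-2.6,0, 4,0,0,-2.8,0, 4,0,0,-2.6,0, 4,0,0,-1.2,0, 4,0,0,0,0]'
python3 - <<'E'
from h import *
c=optics.get_image("scene")
cv2.imwrite("pics/vl.png",cv2.resize(np.ascontiguousarray(c["color"][170:340,190:340,::-1]),None,fx=3.5,fy=3.5))
E
python3 go.py 0.427 0.161 0.15 0.0585
```

```text
time_s: 15.45
position: [0.6364, -0.2862, 0.1556]
tool_rot: [[0.059, 0.998, 0.005], [0.998, -0.059, -0.004], [-0.003, 0.005, -1.0]]
ft_force: [0.4, -0.5, -3.6]
grip_width: 0.0544
gripper_force: 96.8
t 15.5 pos [ 0.6358 -0.2858  0.153 ] yaw -0.059 F [-0.4 -0.3 -4.9] grip 0.0548 96.8
shift now cm [ 43.38 -23.47   0.19] turn -0.117
shift after turn cm [ 45.83 -18.23   0.3 ]
```

View pics/vl.png

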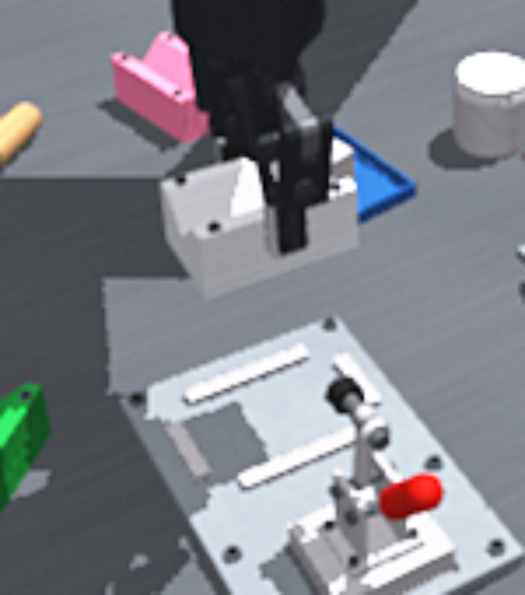

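The V-nest is held level, nearly centred on the finger (crop (287,250)), and the empty jig seat shows its four bars, centred at about crop (273,416). Taking the nest to the plywood board.

```bash
python3 -m crank '[4,0,0,0,-0.117, 4,1.6,-0.6,0,0, 4,3,-1.2,0,0, 4,3.6,-1.44,0,0, 4,3.6,-1.44,0,0, 4,3.6,-1.44,0,0, 4,3.6,-1.44,0,0, 4,3.6,-1.44,0,0]' >/dev/null
python3 -m crank '[4,3.6,-1.44,0,0, 4,3.6,-1.44,0,0, 4,3.6,-1.44,0,0, 4,3.6,-1.44,0,0, 4,3.6,-1.44,0,0, 4,3.2,-1.2,0,0, 4,2,-0.8,0,0, 4,1,-0.4,0,0]' >/dev/null
python3 -m crank '[4,0,0,0,0, 4,0,0,0,0, 4,0,0,1,0, 4,0,0,2,0, 4,0,0,2,0, 4,0,0,1.5,0, 4,0,0,1,0, 4,0,0,0,0]'
python3 go.py 0.427 0.161 0.021 0.0585
python3 - <<'E'
from h import *
import pickle
c=pickle.load(open("c2.pkl","rb"))[1]
for u,v in((247,374),(298,461),(189,449),(358,380),(273,416)): print(back(190+u/3.5,170+v/3.5,.018,c).round(4))
E
```

```text
time_s: 17.5
position: [0.4224, 0.1693, 0.0743]
tool_rot: [[-0.056, 0.998, -0.004], [0.998, 0.056, -0.001], [-0.001, -0.004, -1.0]]
ft_force: [0.0, -0.1, -4.4]
grip_width: 0.0544
gripper_force: 96.5
t 17.5 pos [0.4224 0.1693 0.0743] yaw 0.056 F [ 0.  -0.1 -4.4] grip 0.0544 96.5
shift now cm [-0.85  0.43  5.33] turn -0.002
shift after turn cm [-0.86  0.41  5.33]
[ 0.6031 -0.2877  0.018 ]
[ 0.6824 -0.2957  0.018 ]
[ 0.6396 -0.3442  0.018 ]
[ 0.645  -0.2329  0.018 ]
[ 0.6432 -0.291   0.018 ]
```

```bash
python3 -m crank '[4,-0.6,0.3,0.8,0, 4,-0.25,0.13,1,0, 4,0,0,1,0, 4,0,0,1,0, 4,0,0,0.7,0, 4,0,0,0.4,0, 4,0,0,0.2,0, 4,0,0,0.1,0]'
python3 -m crank '[4,0,0,0.15,0, 4,0,0,0.1,0, 4,0,0,0,0, 4,0,0,0,0, 4,0,0,0,0, 4,0,0,0,0, 4,0,0,0,0, 4,0,0,0,0]'
```

```text
time_s: 18.17
position: [0.4279, 0.1623, 0.0243]
tool_rot: [[-0.058, 0.998, 0.0], [0.998, 0.058, -0.0], [-0.0, 0.0, -1.0]]
ft_force: [-0.1, -1.0, -3.1]
grip_width: 0.0545
gripper_force: 96.8
time_s: 18.83
position: [0.4276, 0.1625, 0.0219]
tool_rot: [[-0.058, 0.998, 0.0], [0.998, 0.058, 0.0], [0.0, 0.0, -1.0]]
ft_force: [0.6, 0.0, -4.0]
grip_width: 0.0544
gripper_force: 96.8
```

```bash
python3 -m crank '[4,0,0,0.1,0, 4,0,0,0.1,0, 4,0,0,0.05,0, 4,0,0,0,0, 4,0,0,0,0, 4,0,0,0,0, 4,0,0,0,0, 4,0,0,0,0]'

```

```text
time_s: 19.5
position: [0.4276, 0.1625, 0.0196]
tool_rot: [[-0.058, 0.998, 0.0], [0.998, 0.058, 0.0], [0.0, 0.0, -1.0]]
ft_force: [-3.0, 0.7, 6.2]
grip_width: 0.0546
gripper_force: 97.5
```

```bash
python3 -m crank '[6,0,0,0,0, 8,0,0,0,0, 8.4,0,0,0,0, 8.4,0,0,0,0, 8.4,0,0,0,0, 8.4,0,0,-1,0, 8.4,0,0,-2,0, 8.4,0,0,-3,0]'
python3 -m crank '[8.4,0,0,-3,0, 8.4,0,0,-3,0, 8.4,0,0,0,0, 8.4,0,0,0,0, 8.4,0,0,0,0, 8.4,0,0,0,0, 8.4,0,0,0,0, 8.4,0,0,0,0]'
python3 - <<'E'
from h import *
import pickle
c=shots(); pickle.dump(c,open("c3.pkl","wb"))
a=[cv2.resize(np.ascontiguousarray(c[0]["color"][90:190,150:250,::-1]),(400,400),interpolation=cv2.INTER_CUBIC),cv2.resize(np.ascontiguousarray(c[1]["color"][150:250,400:500,::-1]),(400,400),interpolation=cv2.INTER_CUBIC)]
cv2.imwrite("pics/stand.png",np.hstack(a))
E
python3 go.py 0.610 0.288 0.12 0.0585
```

```text
time_s: 20.17
position: [0.4264, 0.1623, 0.0785]
tool_rot: [[-0.058, 0.998, -0.005], [0.998, 0.058, -0.0], [-0.0, -0.005, -1.0]]
ft_force: [-0.2, -0.1, -0.1]
grip_width: 0.0839
gripper_force: 0.0
time_s: 20.83
position: [0.4273, 0.1624, 0.1385]
tool_rot: [[-0.058, 0.998, -0.002], [0.998, 0.058, -0.0], [-0.0, -0.002, -1.0]]
ft_force: [0.4, -0.8, 0.4]
grip_width: 0.0836
gripper_force: 0.0
t 20.93 pos [0.4274 0.1625 0.1388] yaw 0.058 F [ 0.2  0.6 -0.5] grip 0.084 0.0
shift now cm [11.48 18.96  1.86] turn -0.001
shift after turn cm [11.47 18.96  1.88]
```

View pics/stand.png

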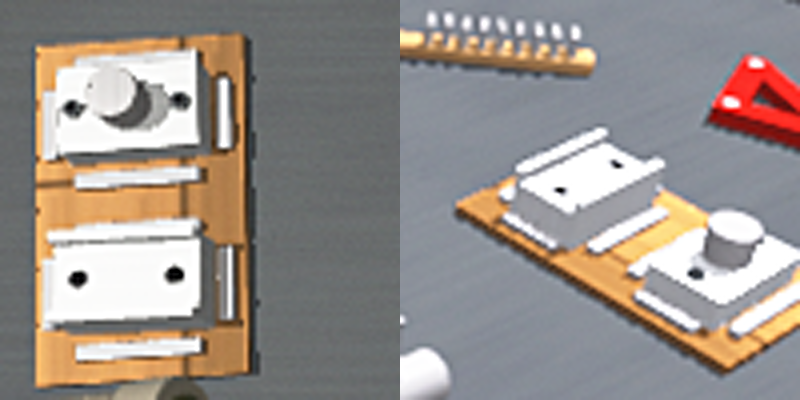

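Holes in the channel floor are at (78,278) and (175,273) in the top crop, and (560,190) and (616,164) in the scene crop. Working out the nest position from them.

```bash
python3 - <<'E'
from h import *
import pickle
c=pickle.load(open("c3.pkl","rb"))
B=lambda k,u,v,z:back((150 if k==0 else 300)+(u+.5)/4-.5,(90 if k==0 else 150)+(v+.5)/4-.5,z,c[k])
for k,a,b in((0,(78,278),(175,273)),(1,(560,190),(616,164))):
    A,D=B(k,*a,.036),B(k,*b,.036); print(((A+D)/2).round(4),(A-D).round(4))
for n,p in dict(near=(140,350),far=(125,231),right=(227,282)).items(): print(n,B(0,*p,.014).round(4))
E
python3 go.py 0.610 0.288 0.10 0.0585
```

```text
[0.6132 0.2867 0.036 ] [-0.0026  0.0602  0.    ]
[0.6112 0.2908 0.036 ] [ 0.0018 -0.0598  0.    ]
near [0.5711 0.2852 0.014 ]
far [0.6481 0.2986 0.014 ]
right [0.6143 0.232  0.014 ]
t 20.93 pos [0.4274 0.1625 0.1388] yaw 0.058 F [ 0.2  0.6 -0.5] grip 0.084 0.0
shift now cm [11.48 18.96  3.86] turn -0.001
shift after turn cm [11.47 18.96  3.88]
```

```bash
python3 -m crank '[8.4,1.9,3.1,0,0, 8.4,2.1,3.4,0,0, 8.4,2.1,3.4,0,0, 8.4,2.1,3.4,0,0, 8.4,1.8,3,0.5,0, 8.4,1,1.8,1,0, 8.4,0.6,1,1,0.02, 8.4,0,0,1,0]' >/dev/null
python3 -m crank '[8.4,0,0,0,0, 8.4,0,0,0,0, 8.4,0,0,0,0, 8.4,0,0,0,0, 8.4,0,0,0,0, 8.4,0,0,0,0, 8.4,0,0,0,0, 8.4,0,0,0,0]' >/dev/null
python3 go.py 0.612 0.2885 0.018 0.038
```

```text
t 22.27 pos [0.6115 0.2893 0.1046] yaw 0.038 F [ 0.2  0.8 -0.6] grip 0.0843 0.0
shift now cm [-0.08  0.04  8.66] turn -0.0
shift after turn cm [-0.08  0.05  8.66]
```

```bash
python3 -m crank '[8.4,-0.05,0,1.4,0, 8.4,0,0,1.6,0, 8.4,0,0,1.6,0, 8.4,0,0,1.5,0, 8.4,0,0,1.2,0, 8.4,0,0,0.8,0, 8.4,0,0,0.5,0, 8.4,0,0,0.05,0]'
python3 -m crank '[4,0,0,0,0, 4,0,0,0,0, 4,0,0,0,0, 4,0,0,0,0, 4,0,0,0,0, 4,0,0,0,0, 4,0,0,0,0, 4,0,0,0,0]' 90
python3 -m crank '[4,0,0,-0.6,0, 4,0,0,-1.2,0, 4,0,0,-2,0, 4,0,0,-2.6,0, 4,0,0,-2.8,0, 4,0,0,-2.6,0, 4,0,0,-1.2,0, 4,0,0,0,0]'
python3 go.py 0.639 -0.289 0.15 -0.047
```

```text
time_s: 22.93
position: [0.6113, 0.2888, 0.0171]
tool_rot: [[-0.038, 0.999, -0.001], [0.999, 0.038, -0.0], [-0.0, -0.001, -1.0]]
ft_force: [-0.3, 0.2, 0.3]
grip_width: 0.084
gripper_force: 0.0
time_s: 23.6
position: [0.6123, 0.2891, 0.0193]
tool_rot: [[-0.038, 0.999, 0.003], [0.999, 0.038, 0.001], [0.001, 0.003, -1.0]]
ft_force: [1.0, -0.7, 7.2]
grip_width: 0.0541
gripper_force: 98.0
time_s: 24.27
position: [0.6124, 0.2892, 0.1518]
tool_rot: [[-0.038, 0.999, 0.006], [0.999, 0.038, 0.002], [0.001, 0.006, -1.0]]
ft_force: [0.4, 0.5, -4.9]
grip_width: 0.0543
gripper_force: 97.1
t 24.27 pos [0.6124 0.2892 0.1518] yaw 0.038 F [ 0.4  0.5 -4.9] grip 0.0543 97.1
shift now cm [-57.88   0.45   0.11] turn 0.085
shift after turn cm [-57.63   5.38   0.18]
```

```bash
python3 -m crank '[4,0,0,0,0.085, 4,-1.6,0.15,-0.3,0, 4,-3,0.28,-0.3,0, 4,-3.5,0.32,0,0, 4,-3.5,0.32,0,0, 4,-3.5,0.32,0,0, 4,-3.5,0.32,0,0, 4,-3.5,0.32,0,0]' >/dev/null
python3 -m crank '[4,-3.5,0.32,0,0, 4,-3.5,0.32,0,0, 4,-3.5,0.32,0,0, 4,-3.5,0.32,0,0, 4,-3.5,0.32,0,0, 4,-3.5,0.32,0,0, 4,-3.5,0.32,0,0, 4,-3.5,0.32,0,0]' >/dev/null
python3 -m crank '[4,-2.7,0.3,0,0, 4,-1.4,0.15,0,0, 4,-0.6,0.1,0.5,0, 4,0,0,1.5,0, 4,0,0,1.5,0, 4,0,0,1,0, 4,0,0,0,0, 4,0,0,0,0]'
python3 go.py 0.639 -0.289 0.0233 -0.047
python3 - <<'E'
from h import *
import pickle
c=shots(); pickle.dump(c,open("c4.pkl","wb"))
a=[cv2.resize(np.ascontiguousarray(c[0]["color"][90:190,360:460,::-1]),(380,380),interpolation=cv2.INTER_CUBIC),cv2.resize(np.ascontiguousarray(c[1]["color"][220:340,205:325,::-1]),(420,420),interpolation=cv2.INTER_CUBIC)]
cv2.imwrite("pics/chan.png",a[1])
E
```

```text
time_s: 26.27
position: [0.637, -0.26, 0.1083]
tool_rot: [[0.046, 0.999, -0.001], [0.999, -0.046, 0.001], [0.001, -0.001, -1.0]]
ft_force: [0.4, 0.4, -5.5]
grip_width: 0.0544
gripper_force: 96.8
t 26.27 pos [ 0.637  -0.26    0.1083] yaw -0.046 F [ 0.4  0.4 -5.5] grip 0.0544 96.8
shift now cm [-2.89  0.34  8.5 ] turn 0.001
shift after turn cm [-2.89  0.33  8.5 ]
```

View pics/chan.png

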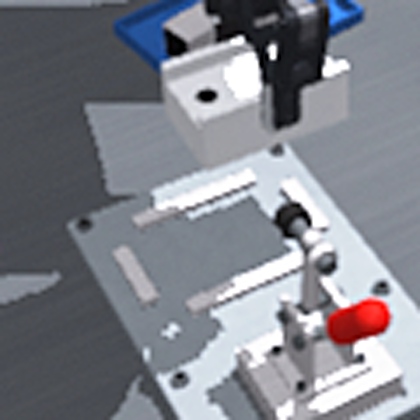

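```bash
python3 -m crank '[4,-1,0.1,0,0, 4,-1,0.1,0.5,0, 4,-0.7,0.1,1,0, 4,-0.2,0.04,1,0, 4,0,0,0.5,0, 4,0,0,0,0, 4,0,0,0,0, 4,0,0,0,0]'
python3 - <<'E'
from h import *
import pickle
c=pickle.load(open("c4.pkl","rb"))[1]
for u,v in((195,196),(245,280),(135,276),(303,203)): print(back(205+(u+.5)/3.5-.5,220+(v+.5)/3.5-.5,.018,c).round(4))
print(back(205+207/3.5-.5,220+95/3.5-.5,.1083-.0113+.028,c))
E
python3 go.py 0.64 -0.289 0.0233 -0.047
```

```text
time_s: 27.03
position: [0.6394, -0.2898, 0.0791]
tool_rot: [[0.047, 0.999, 0.0], [0.999, -0.047, -0.0], [-0.0, 0.0, -1.0]]
ft_force: [-0.1, 0.2, -5.7]
grip_width: 0.0542
gripper_force: 96.8
[ 0.5995 -0.2864  0.018 ]
[ 0.677  -0.2938  0.018 ]
[ 0.6393 -0.3458  0.018 ]
[ 0.6413 -0.2334  0.018 ]
[ 0.632774   -0.28862741  0.125     ]
t 27.03 pos [ 0.6394 -0.2898  0.0791] yaw -0.047 F [-0.1  0.2 -5.7] grip 0.0542 96.8
shift now cm [0.09 0.05 5.58] turn 0.0
shift after turn cm [0.09 0.05 5.58]
```

The bars put the seat at about (0.639,-0.290), which is where the tool stands. Lowering.

```bash
python3 -m crank '[4,0,0,0.8,0, 4,0,0,1,0, 4,0,0,1,0, 4,0,0,0.9,0, 4,0,0,0.6,0, 4,0,0,0.4,0, 4,0,0,0.2,0, 4,0,0,0.2,0]'
python3 -m crank '[4,0,0,0.15,0, 4,0,0,0.1,0, 4,0,0,0.1,0, 4,0,0,0.1,0, 4,0,0,0,0, 4,0,0,0,0, 4,0,0,0,0, 4,0,0,0,0]'
```

```text
time_s: 27.7
position: [0.6393, -0.2901, 0.0277]
tool_rot: [[0.047, 0.999, 0.0], [0.999, -0.047, -0.0], [-0.0, 0.0, -1.0]]
ft_force: [0.1, -0.2, -5.1]
grip_width: 0.0541
gripper_force: 96.8
time_s: 28.37
position: [0.6392, -0.2901, 0.0234]
tool_rot: [[0.047, 0.999, 0.0], [0.999, -0.047, -0.0], [-0.0, 0.0, -1.0]]
ft_force: [0.5, -1.4, -5.7]
grip_width: 0.0542
gripper_force: 97.0
```

```bash
python3 -m crank '[4,0,0,0.1,0, 4,0,0,0.05,0, 4,0,0,0,0, 4,0,0,0,0, 4,0,0,0,0, 4,0,0,0,0, 4,0,0,0,0, 4,0,0,0,0]'
python3 -m crank '[6,0,0,0,0, 8,0,0,0,0, 8.4,0,0,0,0, 8.4,0,0,0,0, 8.4,0,0,0,0, 8.4,0,0,-1,0, 8.4,0,0,-2,0, 8.4,0,0,-3,0]'
python3 -m crank '[8.4,0,0,-3,0, 8.4,0,0,-3,0, 8.4,1,-1,0,0, 8.4,2,-2,0,0, 8.4,3,-2,0,0, 8.4,3.4,-2,0,0, 8.4,3.4,-2,0,0, 8.4,3,-1.6,0,0]'
python3 - <<'E'
from h import *
import pickle
c=shots(); pickle.dump(c,open("c5.pkl","wb"))
a=[cv2.resize(np.ascontiguousarray(c[0]["color"][100:190,370:460,::-1]),(400,400),interpolation=cv2.INTER_CUBIC),cv2.resize(np.ascontiguousarray(c[1]["color"][240:340,210:310,::-1]),(400,400),interpolation=cv2.INTER_CUBIC)]
cv2.imwrite("pics/jig5.png",np.hstack(a))
E
python3 go.py 0.4276 0.1625 0.12 0.0585
```

```text
time_s: 29.03
position: [0.6392, -0.2901, 0.0233]
tool_rot: [[0.047, 0.999, 0.001], [0.999, -0.047, -0.001], [-0.001, 0.001, -1.0]]
ft_force: [-5.8, 3.2, 4.8]
grip_width: 0.0544
gripper_force: 98.2
time_s: 29.7
position: [0.6382, -0.2895, 0.0807]
tool_rot: [[0.047, 0.999, -0.004], [0.999, -0.047, 0.003], [0.002, -0.004, -1.0]]
ft_force: [0.6, -0.1, 0.2]
grip_width: 0.0839
gripper_force: 0.0
time_s: 30.37
position: [0.5393, -0.1254, 0.1427]
tool_rot: [[0.047, 0.999, 0.001], [0.999, -0.047, -0.0], [-0.0, 0.001, -1.0]]
ft_force: [0.7, -0.1, -0.8]
grip_width: 0.0838
gripper_force: 0.0
t 30.47 pos [ 0.5388 -0.1232  0.1431] yaw -0.043 F [ 0.2 -1.1 -0.4] grip 0.0837 0.0
shift now cm [ 28.06 -12.34   2.34] turn -0.102
shift after turn cm [29.17 -9.43  2.31]
```

View pics/jig5.png

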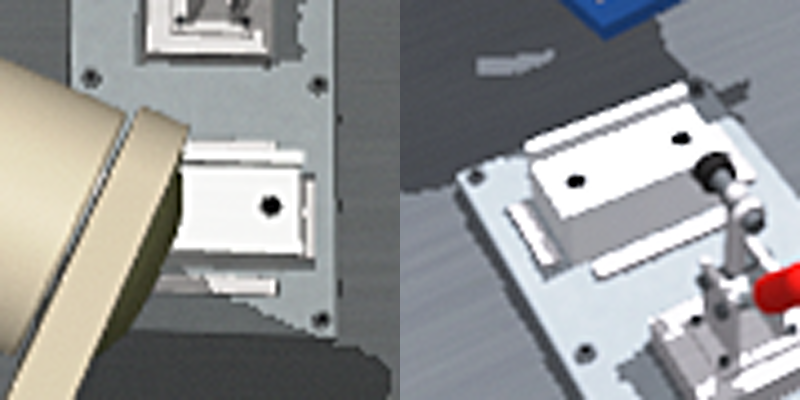

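The channel nest sits flat between the jig's bars; its holes are at (575,181) and (681,138) in the crop. Now back to the V-nest on the plywood board.

```bash
python3 -m crank '[8.4,0,0,0,-0.102, 8.4,3,-1,0,0, 8.4,3.6,-1.17,0,0, 8.4,3.6,-1.17,0,0, 8.4,3.6,-1.17,0,0, 8.4,3.6,-1.17,0,0, 8.4,3.6,-1.17,0,0, 8.4,3.6,-1.17,0,0]' >/dev/null
python3 -m crank '[8.4,2.4,-0.7,0,0, 8.4,1.4,-0.5,0.5,0, 8.4,0.7,-0.2,1,0, 8.4,0,0,1,0, 8.4,0,0,0,0, 8.4,0,0,0,0, 8.4,0,0,0,0, 8.4,0,0,0,0]'
python3 go.py 0.4276 0.1625 0.018 0.0585
```

```text
time_s: 31.8
position: [0.4313, 0.1578, 0.1175]
tool_rot: [[-0.054, 0.999, 0.001], [0.999, 0.054, 0.0], [-0.0, 0.001, -1.0]]
ft_force: [-0.4, 1.2, 0.1]
grip_width: 0.0839
gripper_force: 0.0
t 31.8 pos [0.4313 0.1578 0.1175] yaw 0.054 F [-0.4  1.2  0.1] grip 0.0839 0.0
shift now cm [ 0.49 -0.36  9.95] turn -0.004
shift after turn cm [ 0.49 -0.34  9.95]
```

```bash
python3 -m crank '[8.4,0.45,-0.34,1.5,-0.004, 8.4,0,0,1.8,0, 8.4,0,0,1.9,0, 8.4,0,0,1.8,0, 8.4,0,0,1.4,0, 8.4,0,0,0.9,0, 8.4,0,0,0.4,0, 8.4,0,0,0.1,0]'
python3 -m crank '[4,0,0,0,0, 4,0,0,0,0, 4,0,0,0,0, 4,0,0,0,0, 4,0,0,0,0, 4,0,0,0,0, 4,0,0,0,0, 4,0,0,0,0]' 90
python3 -m crank '[4,0,0,-0.6,0, 4,0,0,-1.2,0, 4,0,0,-2,0, 4,0,0,-2.6,0, 4,0,0,-2.8,0, 4,0,0,-1.8,0, 4,0,0,0,0, 4,0,0,0,0]'
python3 go.py 0.61 0.288 0.08 0.0585
python3 - <<'E'
from h import *
import pickle
c=shots(); pickle.dump(c,open("c6.pkl","wb"))
a=[cv2.resize(np.ascontiguousarray(c[0]["color"][100:190,150:240,::-1]),(400,400),interpolation=cv2.INTER_CUBIC),cv2.resize(np.ascontiguousarray(c[1]["color"][110:230,330:450,::-1]),(400,400),interpolation=cv2.INTER_CUBIC)]
cv2.imwrite("pics/v6.png",np.hstack(a))
E
```

```text
time_s: 32.47
position: [0.4272, 0.1622, 0.0186]
tool_rot: [[-0.059, 0.998, -0.0], [0.998, 0.059, -0.0], [-0.0, -0.0, -1.0]]
ft_force: [0.2, -0.8, 0.4]
grip_width: 0.0841
gripper_force: 0.0
time_s: 33.13
position: [0.4276, 0.1624, 0.02]
tool_rot: [[-0.059, 0.998, 0.002], [0.998, 0.059, 0.0], [-0.0, 0.002, -1.0]]
ft_force: [-1.2, -0.2, 6.7]
grip_width: 0.0545
gripper_force: 96.3
time_s: 33.8
position: [0.4268, 0.1624, 0.129]
tool_rot: [[-0.059, 0.998, 0.001], [0.998, 0.059, 0.0], [0.0, 0.001, -1.0]]
ft_force: [-0.1, 0.2, -3.8]
grip_width: 0.0547
gripper_force: 96.3
t 33.8 pos [0.4268 0.1624 0.129 ] yaw 0.059 F [-0.1  0.2 -3.8] grip 0.0547 96.3
shift now cm [11.45 19.02  4.93] turn 0.001
shift after turn cm [11.47 19.02  4.9 ]
```

View pics/v6.png

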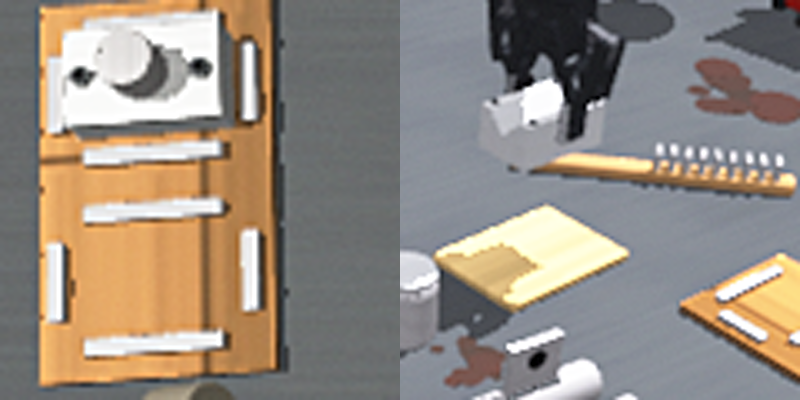

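The V-nest is held level again. The empty seat bars show in the top crop: left (58,282), right (251,270), far (154,209), near (155,344).

```bash
python3 - <<'E'
from h import *
import pickle
c=pickle.load(open("c6.pkl","rb"))[0]; k=400/90
for u,v in((58,282),(251,270),(154,209),(155,344)): print(back(150+(u+.5)/k-.5,100+(v+.5)/k-.5,.014,c).round(4))
E
python3 -m crank '[4,1.9,3.1,0,0, 4,2.1,3.4,0,0, 4,2.1,3.4,0,0, 4,2.1,3.4,0,0, 4,1.8,3,0,0, 4,1,1.8,1,0, 4,0.5,0.9,1,0, 4,0,0,1,0]' >/dev/null
python3 -m crank '[4,0,0,1,0, 4,0,0,0.5,0, 4,0,0,0,0, 4,0,0,0,0, 4,0,0,0,0, 4,0,0,0,0, 4,0,0,0,0, 4,0,0,0,0]'
python3 go.py 0.61 0.288 0.019 0.0585
```

```text
[0.6078 0.3429 0.014 ]
[0.6137 0.2327 0.014 ]
[0.6499 0.29   0.014 ]
[0.5714 0.2855 0.014 ]
time_s: 35.23
position: [0.61, 0.2884, 0.0843]
tool_rot: [[-0.059, 0.998, 0.001], [0.998, 0.059, 0.0], [0.0, 0.001, -1.0]]
ft_force: [0.5, 0.6, -4.2]
grip_width: 0.0545
gripper_force: 96.3
t 35.23 pos [0.61   0.2884 0.0843] yaw 0.059 F [ 0.5  0.6 -4.2] grip 0.0545 96.3
shift now cm [-0.04 -0.01  6.53] turn 0.0
shift after turn cm [-0.04 -0.    6.53]
```

```bash
python3 -m crank '[4,-0.15,0.05,1,0, 4,0,0,1.2,0, 4,0,0,1.2,0, 4,0,0,1,0, 4,0,0,0.7,0, 4,0,0,0.4,0, 4,0,0,0.3,0, 4,0,0,0.2,0]'
python3 -m crank '[4,0,0,0.2,0, 4,0,0,0.15,0, 4,0,0,0.1,0, 4,0,0,0.05,0, 4,0,0,0,0, 4,0,0,0,0, 4,0,0,0,0, 4,0,0,0,0]'
```

```text
time_s: 35.9
position: [0.6106, 0.287, 0.0236]
tool_rot: [[-0.059, 0.998, 0.0], [0.998, 0.059, 0.0], [0.0, 0.0, -1.0]]
ft_force: [-0.4, -0.1, -4.2]
grip_width: 0.0541
gripper_force: 96.4
time_s: 36.57
position: [0.6106, 0.287, 0.0191]
tool_rot: [[-0.059, 0.998, 0.0], [0.998, 0.059, 0.0], [0.0, 0.0, -1.0]]
ft_force: [-1.4, 0.5, -2.5]
grip_width: 0.0545
gripper_force: 96.4
```

```bash
python3 -m crank '[4,0,0,0.1,0, 4,0,0,0,0, 4,0,0,0,0, 6,0,0,0,0, 8,0,0,0,0, 8.4,0,0,0,0, 8.4,0,0,0,0, 8.4,0,0,0,0]'
python3 -m crank '[8.4,0,0,-1,0, 8.4,0,0,-2,0, 8.4,0,0,-3,0, 8.4,0,0,-3,0, 8.4,0,0,-3,0, 7,0,0,-2,-0.1, 5,0,0,0,-0.08, 5,0,0,0,0]'
python3 go.py 0.447 -0.1775 0.12 0.241
```

```text
time_s: 37.23
position: [0.6106, 0.287, 0.0178]
tool_rot: [[-0.059, 0.998, 0.0], [0.998, 0.059, 0.0], [0.0, 0.0, -1.0]]
ft_force: [0.6, 0.4, -0.4]
grip_width: 0.0844
gripper_force: 0.0
time_s: 37.9
position: [0.6109, 0.2871, 0.1602]
tool_rot: [[-0.24, 0.971, 0.004], [0.971, 0.24, 0.001], [0.0, 0.004, -1.0]]
ft_force: [0.6, -0.2, -1.2]
grip_width: 0.0509
gripper_force: 0.0
t 37.9 pos [0.6109 0.2871 0.1602] yaw 0.242 F [ 0.6 -0.2 -1.2] grip 0.0509 0.0
shift now cm [-41.18 -27.06   3.92] turn 0.001
shift after turn cm [-41.21 -27.01   4.02]
```

```bash
python3 -m crank '[5,-1.5,-1,0,0, 5,-3,-1.97,0,0, 5,-3,-1.97,0,0, 5,-3,-1.97,0,0, 5,-3,-1.97,0,0, 5,-3,-1.97,0,0, 5,-3,-1.97,0,0, 5,-3,-1.97,0,0]' >/dev/null
python3 -m crank '[5,-3,-1.97,0,0, 5,-3,-1.97,0,0, 5,-3,-1.97,0,0, 5,-3,-1.97,0,0, 5,-3,-1.97,0,0, 5,-2.2,-1.4,1,0, 5,-1.5,-1,2,0, 5,0,0,1,0]' >/dev/null
python3 -m crank '[5,0,0,0,0, 5,0,0,0,0, 5,0,0,0,0, 5,0,0,0,0, 5,0,0,0,0, 5,0,0,0,0, 5,0,0,0,0, 5,0,0,0,0]' >/dev/null
python3 go.py 0.447 -0.1775 0.0145 0.241
python3 - <<'E'
from h import *
import pickle
c=shots(); pickle.dump(c,open("c7.pkl","wb")); d=dts(c)
print([np.round(lfit("v_nest",[.6106,.287,.0585],.008,[c[i]],[d[i]],.009,.06)[0],4) for i in(0,1)])
a=[cv2.resize(np.ascontiguousarray(c[0]["color"][95:195,150:250,::-1]),(300,300),interpolation=cv2.INTER_CUBIC),cv2.resize(np.ascontiguousarray(c[1]["color"][160:260,420:520,::-1]),(300,300),interpolation=cv2.INTER_CUBIC)]
b=cv2.resize(np.ascontiguousarray(c[1]["color"][170:270,210:310,::-1]),(600,600),interpolation=cv2.INTER_CUBIC)[:,:500]
cv2.imwrite("pics/t7.png",np.hstack([np.vstack(a),b]))
E
```

```text
t 39.9 pos [ 0.4454 -0.1772  0.118 ] yaw 0.239 F [0.5 0.6 0.6] grip 0.0499 0.0
shift now cm [-0.06  0.15 10.35] turn -0.002
shift after turn cm [-0.07  0.15 10.35]
[array([0.6179, 0.2933, 0.0605]), array([0.6115, 0.2836, 0.0793])]
```

View pics/t7.png

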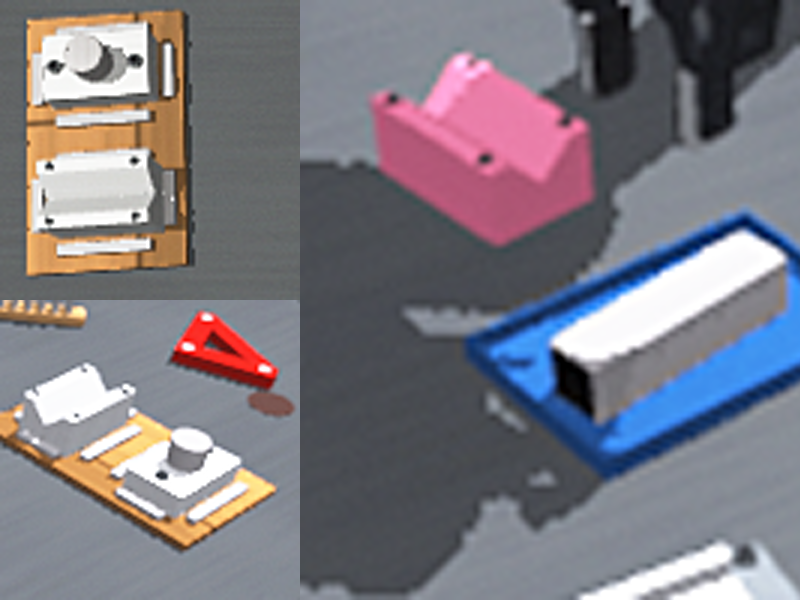

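The V-nest sits level in the stand's near seat. The fingers are above the tube in the tray (tube mid at crop (670,310)). Down and grip.

```bash
python3 -m crank '[5,-0.05,0.15,1.5,-0.002, 5,0,0,1.9,0, 5,0,0,2,0, 5,0,0,1.9,0, 5,0,0,1.4,0, 5,0,0,1,0, 5,0,0,0.5,0, 5,0,0,0.15,0]'
python3 -m crank '[2,0,0,0,0, 1.5,0,0,0,0, 1.5,0,0,0,0, 1.5,0,0,0,0, 1.5,0,0,0,0, 1.5,0,0,0,0, 1.5,0,0,0,0, 1.5,0,0,0,0]' 70
python3 -m crank '[1.5,0,0,-0.6,0, 1.5,0,0,-1.2,0, 1.5,0,0,-2,0, 1.5,0,0,-2.6,0, 1.5,0,0,-2.8,0, 1.5,0,0,-1.8,0, 1.5,0,0,0,0, 1.5,0,0,0,0]'
python3 - <<'E'
from h import *
import pickle
c5=pickle.load(open("c5.pkl","rb")); a=[back(210+(u+.5)/4-.5,240+(v+.5)/4-.5,.040,c5[1]) for u,v in((175,181),(281,138))]
print("nest",(a[0]+a[1])/2,a[1]-a[0]); print("top hole",back(370+(270+.5)/(400/90)-.5,100+(206+.5)/(400/90)-.5,.040,c5[0]))
c=shots(); pickle.dump(c,open("c8.pkl","wb"))
cv2.imwrite("pics/t8.png",cv2.resize(np.ascontiguousarray(c[1]["color"][150:250,210:330,::-1]),(720,600),interpolation=cv2.INTER_CUBIC))
E
python3 go.py 0.639 -0.289 0.12 -0.05
```

```text
time_s: 40.67
position: [0.4467, -0.1774, 0.0137]
tool_rot: [[-0.239, 0.971, -0.001], [0.971, 0.239, 0.001], [0.001, -0.001, -1.0]]
ft_force: [0.0, -0.0, 0.1]
grip_width: 0.0505
gripper_force: 0.0
time_s: 41.33
position: [0.4473, -0.1777, 0.0152]
tool_rot: [[-0.239, 0.971, 0.001], [0.971, 0.239, -0.001], [-0.001, 0.001, -1.0]]
ft_force: [-1.1, 0.8, 7.4]
grip_width: 0.0282
gripper_force: 70.3
time_s: 42.0
position: [0.4468, -0.1774, 0.1246]
tool_rot: [[-0.239, 0.971, 0.001], [0.971, 0.239, -0.001], [-0.001, 0.001, -1.0]]
ft_force: [-0.0, 0.4, -3.5]
grip_width: 0.0284
gripper_force: 69.7
nest [ 0.6376144  -0.28942858  0.04      ] [0.0022936  0.06056885 0.        ]
top hole [ 0.63742462 -0.3217404   0.04      ]
t 42.1 pos [ 0.4462 -0.177   0.1231] yaw 0.241 F [ 0.3  0.2 -2.9] grip 0.0283 69.7
shift now cm [-15.48  16.05   0.26] turn 0.291
shift after turn cm [-10.22  19.82   0.31]
```

View pics/t8.png

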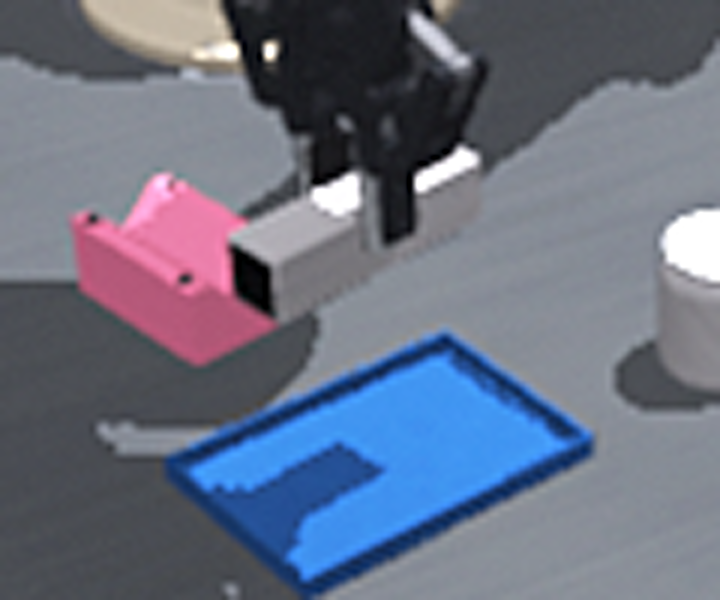

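The tube is held level and centred in the fingers, with the tray empty. The nest in the jig is at about (0.639,-0.289), yaw -0.045. Moving above it.

```bash
python3 -m crank '[1.5,0,0,0,0.1, 1.5,0,0,0,0.1, 1.5,0,0,0,0.088, 1.5,-0.8,1.5,0,0, 1.5,-1.4,2.7,0,0, 1.5,-1.6,3.1,0,0, 1.5,-1.6,3.1,0,0, 1.5,-1.6,3.1,0,0]' >/dev/null
python3 -m crank '[1.5,-1.4,2.8,0,0, 1.5,-1,2,0,0, 1.5,-0.6,1.1,0,0, 1.5,-0.2,0.4,0,0, 1.5,0,0,1,0, 1.5,0,0,1,0, 1.5,0,0,0,0, 1.5,0,0,0,0]' >/dev/null
python3 -m crank '[1.5,0,0,0,0, 1.5,0,0,0,0, 1.5,0,0,0,0, 1.5,0,0,0,0, 1.5,0,0,0,0, 1.5,0,0,0,0, 1.5,0,0,0,0, 1.5,0,0,0,0]'
python3 go.py 0.6385 -0.289 0.0535 -0.045
```

```text
time_s: 44.1
position: [0.6399, -0.2887, 0.1043]
tool_rot: [[0.047, 0.999, 0.0], [0.999, -0.047, -0.0], [-0.0, 0.0, -1.0]]
ft_force: [-0.1, -0.4, -3.3]
grip_width: 0.0286
gripper_force: 69.8
t 44.1 pos [ 0.6399 -0.2887  0.1043] yaw -0.047 F [-0.1 -0.4 -3.3] grip 0.0286 69.8
shift now cm [-0.04 -0.14  5.08] turn -0.002
shift after turn cm [-0.04 -0.14  5.08]
```

```bash
python3 -m crank '[1.5,0,-0.08,0.8,0, 1.5,0,0,1,0, 1.5,0,0,1,0, 1.5,0,0,0.8,0, 1.5,0,0,0.5,0, 1.5,0,0,0.4,0, 1.5,0,0,0.2,0, 1.5,0,0,0.1,0]'
python3 -m crank '[1.5,0,0,0.1,0, 1.5,0,0,0.1,0, 1.5,0,0,0,0, 1.5,0,0,0,0, 1.5,0,0,0,0, 1.5,0,0,0,0, 1.5,0,0,0,0, 1.5,0,0,0,0]'
python3 - <<'E'
from h import *
c=optics.get_image("scene")
cv2.imwrite("pics/t9.png",cv2.resize(np.ascontiguousarray(c["color"][230:330,210:310,::-1]),(600,600),interpolation=cv2.INTER_CUBIC))
E
```

```text
time_s: 44.77
position: [0.6391, -0.2886, 0.0561]
tool_rot: [[0.047, 0.999, -0.0], [0.999, -0.047, 0.0], [0.0, -0.0, -1.0]]
ft_force: [0.1, 1.0, -3.7]
grip_width: 0.0284
gripper_force: 69.9
time_s: 45.43
position: [0.6391, -0.2886, 0.0544]
tool_rot: [[0.047, 0.999, 0.0], [0.999, -0.047, -0.0], [-0.0, 0.0, -1.0]]
ft_force: [0.4, -0.1, -2.7]
grip_width: 0.0284
gripper_force: 69.9
```

View pics/t9.png

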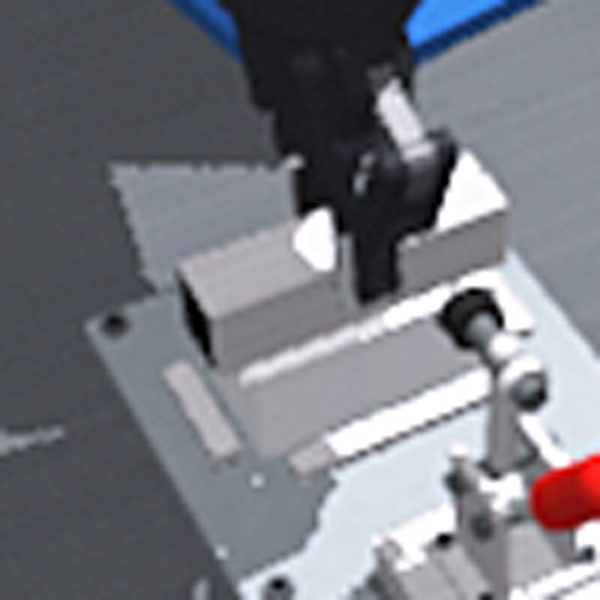

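```bash
python3 -m crank '[1.5,0,0,0.08,0, 1.5,0,0,0.05,0, 1.5,0,0,0,0, 1.5,0,0,0,0, 1.5,0,0,0,0, 1.5,0,0,0,0, 1.5,0,0,0,0, 1.5,0,0,0,0]'
python3 -m crank '[3.2,0,0,0,0, 4.2,0,0,0,0, 4.2,0,0,0,0, 4.2,0,0,0,0, 4.2,0,0,0,0, 4.2,0,0,-1,0, 4.2,0,0,-2,0, 4.2,0,0,-3,0]'
python3 -m crank '[4.2,0,0,-3,0, 4.2,0,0,-3,0, 4.2,0,-2,-2,0, 4.2,0,-4,0,0, 4.2,0,-4,0,0, 4.2,0,-4,0,0, 4.2,0,-4,0,0, 4.2,0,-4,0,0]' >/dev/null
python3 -m crank '[4.2,3,0,0,0, 4.2,4,0,0,0, 4.2,4,0,0,0, 4.2,4,0,0,0, 4.2,4,0,0,0, 4.2,4,0,0,0, 4.2,4,0,0,0, 4.2,4,0,0,0]'
python3 - <<'E'
from h import *
import pickle
c=shots(); pickle.dump(c,open("c10.pkl","wb")); d=dts(c)
for i in(0,1): print(lfit("square_tube",[.639,-.289,-.047],.040,[c[i]],[d[i]],.01,.08))
cv2.imwrite("pics/e_top.png",np.hstack([cv2.resize(np.ascontiguousarray(x["color"][a:a+100,b:b+100,::-1]),(400,400),interpolation=cv2.INTER_CUBIC) for x,a,b in((c[0],90,370),(c[1],230,210))]))
E
```

```text
time_s: 46.15
position: [0.6391, -0.2886, 0.0532]
tool_rot: [[0.047, 0.999, 0.0], [0.999, -0.047, -0.0], [-0.0, 0.0, -1.0]]
ft_force: [-1.7, -0.4, 1.3]
grip_width: 0.028
gripper_force: 70.2
time_s: 46.82
position: [0.6381, -0.2881, 0.1119]
tool_rot: [[0.047, 0.999, -0.004], [0.999, -0.047, 0.003], [0.002, -0.004, -1.0]]
ft_force: [0.5, 0.5, 0.2]
grip_width: 0.0423
gripper_force: 0.0
time_s: 48.15
position: [0.4337, 0.0332, 0.194]
tool_rot: [[0.047, 0.999, 0.002], [0.999, -0.047, -0.0], [-0.0, 0.002, -1.0]]
ft_force: [1.7, -0.7, -0.5]
grip_width: 0.0418
gripper_force: 0.0
(array([ 0.6387036 , -0.2902586 , -0.04772137]), np.float64(0.29989495873451233))
(array([ 0.63897895, -0.28759621, -0.05336922]), np.float64(0.16185502707958221))
```

View pics/e_top.png

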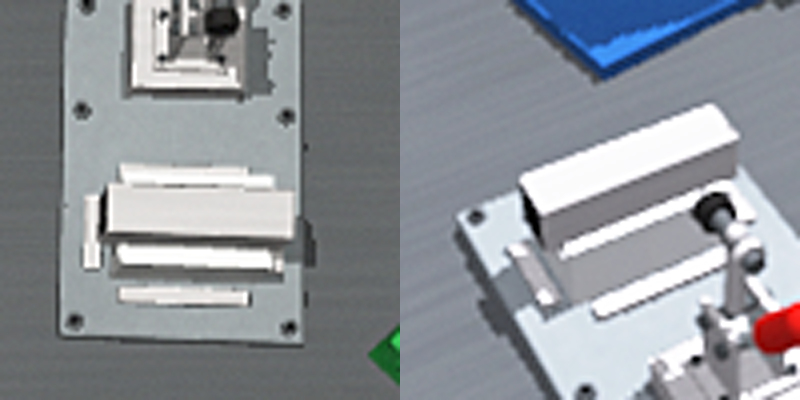

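```bash
python3 - <<'E'
from h import *
import pickle
c=pickle.load(open("c10.pkl","rb")); d=dts(c)
B=lambda u,v,z:back(370+(u+.5)/4-.5,90+(v+.5)/4-.5,z,c[0])
for z,a,b in((.05,(117,256),(283,260)),(.07,(107,210),(295,213))):
    p,q=B(*a,z),B(*b,z); m=(p+q)/2; print(m, np.linalg.norm(p-q)," local y",(m-[.639,-.289,0])@[.047,.999,0])
for i in(0,1): print("weld",lfit("weldment",[.627,-.015,-.047],.0266,[c[i]],[d[i]],.012,.1))
cv2.imwrite("pics/final.png",np.vstack([cv2.resize(np.ascontiguousarray(c[0]["color"][90:270,140:460,::-1]),(533,300)),cv2.resize(np.ascontiguousarray(c[1]["color"][160:340,210:530,::-1]),(533,300))]))
E
```

```text
[ 0.61469135 -0.29279901  0.05      ] 0.09812890040196931  local y -0.004937720454604082
[ 0.6371437  -0.28969689  0.07      ] 0.10904125440009363  local y -0.0007834360511265382
weld (array([ 0.62702133, -0.00949136, -0.05733864]), np.float64(0.30419403314590454))
weld (array([ 0.62710523, -0.0157666 , -0.1133139 ]), np.float64(0.5527883768081665))
```

View pics/final.png

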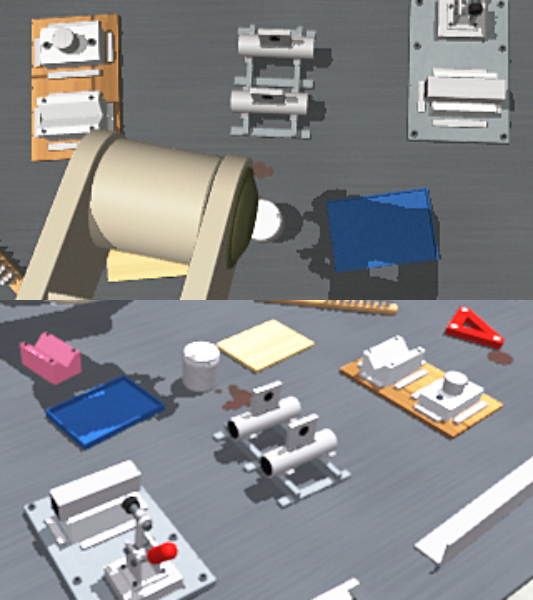

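Everything is in place: the weldment sits upright in the free cradle, the V-nest is in the stand, and the channel nest with the centred square tube is in the jig. The post nest and cooling weldment are untouched and the gripper is clear. Handing in.

```bash
python3 -c "
from rig import env
print(env.close_job())"
```

```text
the job is handed in; nothing more can be done
None
```

The changeover is done and handed in at about 48 s of robot time. The weldment is upright in the free cradle, the channel nest is in the jig with the square tube lengthwise and centred to within about 1–2 mm by camera, and the V-block nest is in the stand's near seat.

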